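# Gauge the depth of a leaning lamp-arm socket

### The arm

A 7-joint arm with a two-finger parallel gripper is mounted at the origin on the work surface. World frame = base frame: x ahead of the robot, y to its left, z up, the work surface at z = 0. Lengths are in m, angles in rad, forces in N, time in s.
With the tool pointing down it reaches from about 0.35 to 0.9 m from the base axis. Payload 8.1 kg.
Tool frame: the origin (TCP) lies at the very end of the fingers, on their centre line; the grasp point (between the pads) lies 19 mm behind it; z points along the fingers, y is the direction in which the jaws open and shut (so a half turn about z gives the same grasp; the last joint's range is limited). The gripper opens to 92 mm and grips with 3 to 60 N. Pads are 19 mm wide; open, the fingers measure 130 mm over their backs; the gripper's body (75 mm by 190 mm) begins 47 mm behind the grasp point.
Start: joints at [1.096, 0.434, 0.025, 1.573, -0.012, 1.134, -0.075], TCP at [0.227, -0.582, 0.227] pointing down, gripper open.
Joint ranges: [-2.62, 2.62], [-0.44, 2.09], [-1.27, 1.32], [0.08, 2.57], [-1.32, 4.46], [0.12, 2], [-2.74, 2.74]. Speed limits (rad/s): [2.22, 2.22, 3.01, 3.01, 3.14, 3.14, 3.14].

### API

Orientations are given as a rotation vector (axis times angle).
In Python, from cell import observe, get_image, sign_off gives the robot as it stands.
- The arm moves only by the tool arm_command, never from a script. Its argument "deltas" is a list of rows, each an object with "xyz": the shift along the tool's x, y, z in cm, a list of three; "turn": the turn about the tool's z in degrees; "jaw": the closure in counts, from 0 (fully open) to 255 (shut). A call has 1 to 5 rows; each row is the pose to reach, as a shift and turn from the pose measured when the call began, along the tool's axes at that moment; what a row does not reach only later rows make up. A row lasts 1/12 s, in which the tool goes at most 41.7 mm and 7.16 degrees, less where a joint would pass 70% of its speed; a pose out of reach is approached as far as the arm can. A call with a gripper value outside its range is refused whole. The fingers move at their own pace and stop on an object; "force" is the grip in N (left out, the last holds). Time passes only in rows, so rows that repeat a pose let the fingers close. It gives the time, the measured TCP pose, the force and the opening at its end, in the units of the state.
- observe(): the state, without advancing time (a new reading comes with each control period).
- get_image(name): name is "scene" or "top" or "wrist"; returns a dict with "frame" (480x640x3 uint8, red, green, blue), "depth" (480x640 float32, m along the optical axis (not along the pixel's ray), 0 where there is no reading), "camera_matrix" (3x3 intrinsics, pixels), "cam_to_world" (4x4, takes a point from camera to world coordinates). Camera axes: x right, y up, looking along -z (the intrinsics and any distortion apply to the point x, -y, -z); pixel columns grow to the right and rows downward; lengths in m; the calibration is good to about 2 mm. A picture is of the moment at which its call begins.
- sign_off(): hands the job in, once; it reports no verdict.
The state is a dict: "clock": time; "joints": joint angles; "dq": joint speeds; "joint_efforts": joint torques, N m; "position": TCP position; "ee_rot": TCP orientation; "force": force on the tool from outside, world axes, zero at the start; "ft_torque": the same for the moment, N m; "width": opening from 0.0 (shut) to 1.0 (fully open).
Only numpy, scipy, OpenCV 4.12 (cv2) and the standard library are available. Lean on these libraries where they do the work, as an engineer would, in place of code of your own. Each camera call takes 0.05 s, during which the arm holds its last target.

### The job

Two lamp-arm brackets of the copy stand are bolted to the bench; the socket of one is open, that of the other is covered by a rubber cap. Take the depth rod from its wooden stand, lower it into the open socket until it bottoms out and press it firmly there for a moment, then push its crossbar stop down the rod against the socket's face and hold it firmly pressed there for a second. Leave the rod standing in the socket, still touching bottom with the stop flush on the face, let go, and leave everything else where it is.

Things in the scene. Friction and masses are not known exactly. Their poses are not given: they have to be found in the camera images.
- rod: Depth rod (steel shaft, aluminium handle), loose, 108 mm long, about 0.13 kg with its stop. Origin at the centre of its lower tip, z along the rod towards the handle. Shaft 10 mm diameter, the last 4 mm tapering to 6 mm. It starts upright (leaning 2 degrees at most) in the stand, its tip 8 mm above the bench, 42 mm deep in a 12 mm hole
- rod_handle (a point): the middle of the rod's round knurled handle (20 mm diameter, 26 mm long), on its axis, 95 mm above the tip; axes as the rod's
- stop: Dark steel crossbar on the rod, 80 mm long (own y), 28 wide (x), 10 thick (z 0 to 10 mm), turning with it. Origin on the rod's axis at the bar's underside, axes as the rod's. Slides along the rod, kept by friction (3 N, a little more when fast), underside 22 to 72 mm from the tip. Starts with its top 5 to 9 mm below the handle; press on its upper face to push it towards the tip
- stand: Fixed wooden block 70 x 70 x 50 mm in which the rod stands. Origin at the centre of its underside; the hole is in the middle of the top
- bracket: Fixed bracket with the open socket: dark steel foot 130 x 100 x 12 mm (x -40 to 90, y -50 to 50 mm) carrying an aluminium block that leans 30 degrees from vertical towards the bracket's -x (roughly away from the robot). Origin on the bench, 85 mm straight below the centre of the socket's mouth
- bore: The open socket: aluminium block 46 x 46 mm, 75 mm along its axis, a clamp screw on its +y side. Origin at the mouth's centre, in the plane of the flat face; z: the bore's axis, out of the mouth, 30 degrees from vertical. Bore 12 mm diameter, blind, with a flat rigid floor; depth unknown, between 42 and 56 mm. The walls rub: the rod may not slide down by itself
- capped: The other bracket, of the same shape and size, its socket covered by a round black rubber cap 34 mm across: not to be used. Origin as for the open bracket
- loupe: bystander, loose: black magnifier, 48 mm across, 42 mm high, origin at its underside
- tape_roll: bystander, loose: cardboard ring, 76 mm across, 22 mm high, origin at its underside
- screwdriver: bystander, loose: screwdriver 170 mm long lying on the bench
- lens_cap: bystander, loose: flat black disc 54 mm across, 9 mm high, origin at its underside
- book: bystander, loose: small book 126 x 170 x 27 mm, origin at its underside
- spray: bystander, loose: white bottle 40 mm across, 120 mm high, origin at its underside
- pen_mug: bystander, loose: white cup 76 mm across, 90 mm high, origin at its underside
There are look-alikes about, which are no part of the job. What is shaped like the bracket but yellow is not meant.

How it is judged:
On the way, in this order (a step that is already met when the one before it is completed fails the run):
1. the rod's tip is pressed on the floor of the open socket (plug_c0 is that floor, its middle 3 mm below the surface) with more than 3 N (contact force between rod and plug_c0 above 3 N and distance between rod and plug_c0 below 0.005 m), for 0.3 s.
2. with the tip at the bottom, the stop is held pressed on the socket's face with more than 3 N (contact force between stop and bore above 3 N and z of stop in the frame of bore below 0.0025 m and distance between rod and plug_c0 below 0.005 m), for 0.6 s.
At the end, for the whole second after the job is handed in: The rod stands at rest in the open socket, its tip within about 1.8 mm of the floor, its axis within 4 degrees of the bore's, the underside of the stop within 2 mm of the socket's face; the robot has let go (distance between rod and plug_c0 below 0.005 m and z of stop in the frame of bore between -0.0015 and 0.002 m and angle between the z axis of rod and the z axis of bore, either way round below 0.07 rad and linear speed of rod below 0.01 m/s); the robot touches nothing.
It fails at once if a bystander is moved more than 25 mm (distance of any of loupe, tape_roll, screwdriver, lens_cap, book, spray, pen_mug from where it was at the start of the episode above 0.025 m).
It also fails if it takes over 51 s, if anything falls off the work surface, if the arm or the gripper's body presses on something with over 40 N, if the wrist force passes 120 N, or if a joint passes its speed limit or range.

## Working session

There is one attempt and no reset: what is moved stays moved. The work goes in short steps, Python scripts to look and compute and a tool call to move; the robot and the scene stay as the last step left them, time stands still between calls to the robot, and variables do not carry over. Pictures are saved under pics/ and viewed, and the job is handed in when it is done.

Besides the shell and the picture viewer there is one more tool, called after "Emit:" in YAML: its name, and indented under it one key for each argument. arm_command: Moves the arm, as the interface text tells. Its arguments: {"type":"object","properties":{"deltas":{"type":"array","items":{"type":"object","properties":{"xyz":{"type":"array","items":{"type":"number"}},"turn":{"type":"number"},"jaw":{"type":"number"}}}},"force":{"type":"number"}},"required":["deltas"]}

```bash
ls; mkdir -p pics; python3 - <<'E'
from cell import observe,get_image
import cv2,numpy as np
print(observe())
for n in ["scene","top","wrist"]:
    g=get_image(n); cv2.imwrite(f"pics/{n}0.png",g["frame"][:,:,::-1]); np.savez(f"{n}0.npz",**g)
    print(n,g["camera_matrix"].tolist(),np.round(g["cam_to_world"],4).tolist(),(g["depth"]>0).mean(), [k for k in g])
E
```

```text
pics
{'clock': 0.0, 'joints': array([ 1.09640558,  0.43520295,  0.0249494 ,  1.57409959, -0.01157541,
        1.13401032, -0.07511793]), 'dq': array([ 0.00030317,  0.00080175, -0.00063688, -0.00241893,  0.0006186 ,
        0.00182885, -0.00017062]), 'joint_efforts': array([-9.51898869e-05, -6.67852736e+01,  9.84710902e-01, -3.14453602e+01,
       -6.05778024e-02,  4.29258286e-02,  2.02144670e-04]), 'position': array([ 0.22681576, -0.5818353 ,  0.2259562 ]), 'ee_rot': array([-3.08599639e+00, -5.80283856e-01,  6.93900112e-04]), 'force': array([ 0.16646769, -0.31252012,  0.12354875]), 'ft_torque': array([ 0.0346539 ,  0.01517279, -0.01134571]), 'width': 1.0035557611526227}
scene [[618.2818348070989, 0.0, 324.55095069966836], [0.0, 618.2818348070989, 251.65937554242947], [0.0, 0.0, 1.0]] [[0.3939, -0.6536, 0.6463, 1.3345], [0.9189, 0.2635, -0.2935, -0.3979], [0.0215, 0.7095, 0.7044, 0.9698], [0.0, 0.0, 0.0, 1.0]] 0.99609375 ['frame', 'depth', 'camera_matrix', 'cam_to_world']
top [[541.584460500708, 0.0, 327.6919417350612], [0.0, 541.584460500708, 238.83911054408534], [0.0, 0.0, 1.0]] [[-0.0121, 0.994, -0.1084, 0.4486], [-0.9999, -0.0118, 0.0034, -0.0508], [0.0021, 0.1084, 0.9941, 1.1766], [0.0, 0.0, 0.0, 1.0]] 0.9960091145833333 ['frame', 'depth', 'camera_matrix', 'cam_to_world']
wrist [[366.00959040301893, 0.0, 316.76458705213605], [0.0, 366.00959040301893, 234.8165531169841], [0.0, 0.0, 1.0]] [[0.3645, 0.8996, 0.2406, 0.2918], [-0.9312, 0.3524, 0.0931, -0.5571], [-0.001, -0.258, 0.9661, 0.3846], [0.0, 0.0, 0.0, 1.0]] 0.9843391927083334 ['frame', 'depth', 'camera_matrix', 'cam_to_world']
```

View pics/scene0.png

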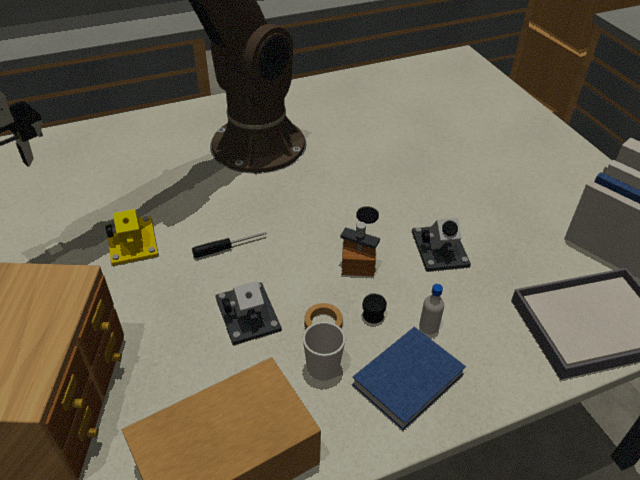

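View pics/top0.png

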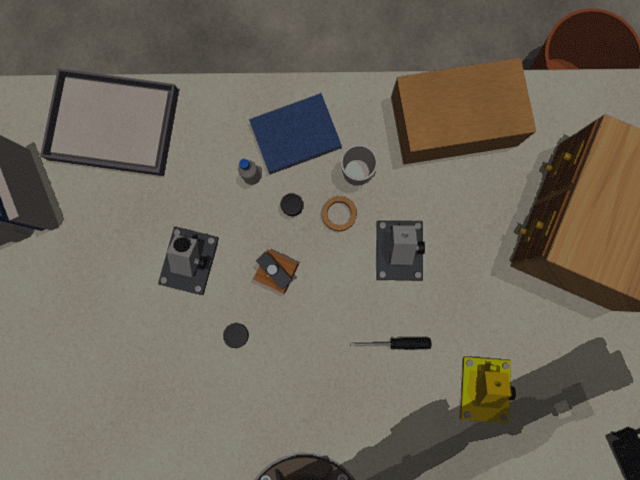

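View pics/wrist0.png

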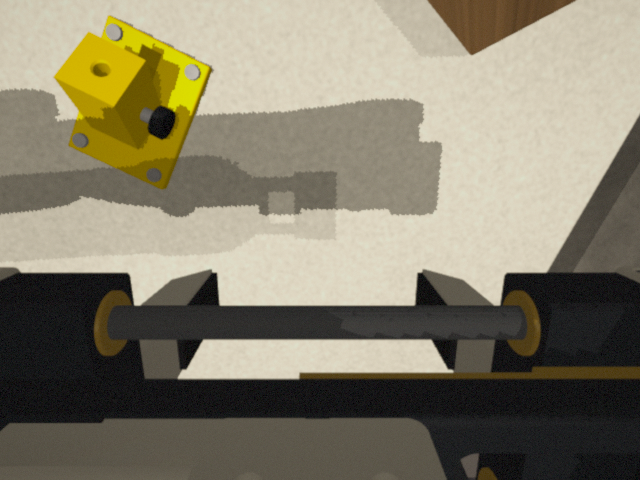

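Candidates seen in the top view: the rod's handle is at (272,269), in the wooden stand. For the socket there are three brackets: (402,245) looks open, (183,245) shows a black cap, and (487,388) is yellow, so it is excluded. I'll check with close crops.

```bash
python3 - <<'E'
import cv2,numpy as np
t=cv2.imread("pics/top0.png"); s=cv2.imread("pics/scene0.png")
def c(im,x,y,r=38): return cv2.resize(im[y-r:y+r,x-r:x+r],(260,260),interpolation=cv2.INTER_CUBIC)
a=np.hstack([c(t,402,250),c(t,185,258),c(t,275,270)])
b=np.hstack([c(s,248,308),c(s,442,240),c(s,361,240)])
cv2.imwrite("pics/crop0.png",np.vstack([a,b]))
E
```

```text
(no output)
```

View pics/crop0.png

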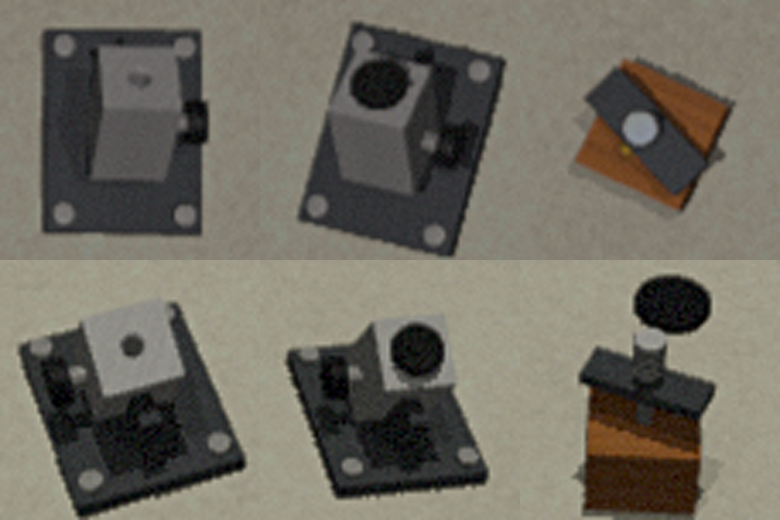

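Confirmed: the crop at (402,245) shows an open hole, while (183,245) has a black cap. The rod's handle and crossbar are at (272,269). Next I'll measure.

```bash
cat > h.py <<'E'
import numpy as np,cv2
def load(n): return dict(np.load(n))
def ray(g,uv):
    K=g["camera_matrix"];T=g["cam_to_world"]
    uv=np.atleast_2d(np.asarray(uv,float))
    d=np.c_[(uv[:,0]-K[0,2])/K[0,0],-(uv[:,1]-K[1,2])/K[1,1],-np.ones(len(uv))]
    return T[:3,3],d@T[:3,:3].T
def onz(g,uv,z):
    o,d=ray(g,uv); return o+d*((z-o[2])/d[:,2])[:,None]
def dep(g,uv):
    uv=np.atleast_2d(uv); o,d=ray(g,uv)
    z=g["depth"][uv[:,1].astype(int),uv[:,0].astype(int)]
    return o+d*z[:,None]
def tri(g1,p1,g2,p2):
    o1,d1=ray(g1,p1);o2,d2=ray(g2,p2);d1=d1[0];d2=d2[0]
    A=np.c_[d1,-d2];s=np.linalg.lstsq(A,o2-o1,rcond=None)[0]
    a=o1+s[0]*d1;b=o2+s[1]*d2
    return (a+b)/2,np.linalg.norm(a-b)
def proj(g,P):
    T=g["cam_to_world"];K=g["camera_matrix"];c=(np.atleast_2d(P)-T[:3,3])@T[:3,:3]
    return np.c_[K[0,0]*c[:,0]/-c[:,2]+K[0,2],K[1,1]*-c[:,1]/-c[:,2]+K[1,2]]
E
python3 - <<'E'
from h import *
t=load("top0.npz");s=load("scene0.npz")
def blob(g,c,r,f):
    x,y=c;im=g["frame"][y-r:y+r,x-r:x+r].astype(int);m=f(im).astype(np.uint8)
    n,l,st,ce=cv2.connectedComponentsWithStats(m)
    for i in range(1,n):
        if st[i,4]>3: print("  blob",st[i,4],np.round(ce[i]+[x-r,y-r],2),st[i,:4])
    return m
# print brightness patches
g=t["frame"].sum(2)//3
print(g[225:265,385:425:1][::3,::3])
print("handle");blob(t,(272,269),9,lambda i:i.sum(2)//3>130)
print("hole top");blob(t,(403,230),8,lambda i:i.sum(2)//3<85)
print("hole scene");blob(s,(248,295),9,lambda i:i.sum(2)//3<95)
print("stop top");m=blob(t,(273,268),25,lambda i:(i.max(2)<75)&(i[:,:,0]-i[:,:,2]<15))
P=dep(t,[[398,240],[408,240],[398,226],[410,226]]);print(P)
print(dep(t,[[272,269],[262,261],[284,277]]))
print(dep(s,[[361,228],[240,290],[256,300],[248,296]]))
E
```

```text
[[ 93  56  55  83  72  72  70  69  74  73 107 108  65 130]
 [ 53  52  22 106 109 106 105 104 108 105  88  91  45 133]
 [ 53  54  36 108 107 107 107 108 104 103  98  48  48 132]
 [ 48  47  38 103 102 105  80  76 102 105 106  47  42 130]
 [ 43  47  41 103 101 108 103  90 101 103 110  50  48 129]
 [ 42  47  40  98 106 106 107 107 102 102 105  52  42 133]
 [ 45  46  43  86  99 100  96 100 103 103 105  22  12  57]
 [ 47  51  41  83  85  86  80  78  84  86  81  66  36  43]
 [ 46  49  45  88  83  84  84  79  84  85  83  68  31  41]
 [ 45  44  45  83  87  81  83  83  84  84  56   4  15  50]
 [ 47  50  46  85  83  79  83  83  83  87  47  48  46 135]
 [ 42  47  67  85  85  81  80  84  83  84  45  54  47 135]
 [ 49  47  80  89  85  82  83  82  81  81  51  51  47 130]
 [ 53  45  69  66  63  68  67  72  79  56  52  50  50 136]]
handle
  blob 57 [271.58 269.28] [5 6 9 8]
hole top
  blob 64 [402.5 223.5] [ 0  0 16  4]
  blob 18 [404.67 235.06] [ 7 12  6  4]
hole scene
  blob 36 [248.25 294.67] [6 6 7 7]
stop top
  blob 465 [275.02 270.38] [ 8  9 41 37]
  blob 4 [286.  289.5] [37 45  3  4]
[[ 0.56283253 -0.19604816  0.09235562]
 [ 0.56235752 -0.21584955  0.09460817]
 [ 0.59312404 -0.19869675  0.07820525]
 [ 0.59344521 -0.22398566  0.07355664]]
[[0.50606237 0.05511943 0.11812118]
 [0.52459631 0.07919695 0.07990672]
 [0.49146206 0.0342808  0.08541441]]
[[ 0.5147407   0.054694    0.11469123]
 [ 0.56109791 -0.22022373  0.08880039]
 [ 0.58660692 -0.19764935  0.07738471]
 [ 0.55563618 -0.20459702  0.0589819 ]]
```

```bash
python3 - <<'E'
from h import *
t=load("top0.npz");s=load("scene0.npz")
print("hole tri",tri(t,[404.7,235.],s,[248.25,294.67]), "scene z=.085",onz(s,[248.25,294.67],.085),"top",onz(t,[404.7,235],.085))
print("handle top z=.116",onz(t,[271.58,269.28],.116))
# bolt/foot outline, top
for n,g,(x,y),th in (("top",t,(402,250),40),("scene",s,(248,308),45)):
    im=g["frame"][y-th:y+th,x-th:x+th].astype(int).sum(2)//3
    if n=="scene": 
        m=(im>125)
    else: m=(im<118)
    m=m.astype(np.uint8);k,l,st,ce=cv2.connectedComponentsWithStats(m)
    for i in range(1,k):
        if st[i,4]>40:
            c,_=cv2.findContours((l==i).astype(np.uint8),0,2);r=cv2.minAreaRect(max(c,key=cv2.contourArea))
            b=cv2.boxPoints(r)+[x-th,y-th];print(n,st[i],np.round(b,1).tolist())
            if n=="top": print(onz(g,b,.012).round(4).tolist())
# face plane fit from scene depth
yy,xx=np.mgrid[280:312,230:268];uv=np.c_[xx.ravel(),yy.ravel()]
im=s["frame"].astype(int).sum(2)//3
uv=uv[im[uv[:,1],uv[:,0]]>110]
P=dep(s,uv);P=P[(P[:,2]>.05)]
for k in range(4):
    c=np.median(P,0) if k==0 else P.mean(0);u,sv,vt=np.linalg.svd(P-c,full_matrices=False);nn=vt[2]*np.sign(vt[2][2]);e=(P-c)@nn;P=P[abs(e)<max(.004,2*np.median(abs(e)))]
print("face c",P.mean(0),"n",nn,"tilt",np.degrees(np.arccos(nn[2])),"az",np.degrees(np.arctan2(nn[1],nn[0])),len(P))
# stop direction
y,x=268,273;im=t["frame"][y-25:y+25,x-25:x+25].astype(int);m=((im.max(2)<75)&(im[:,:,0]-im[:,:,2]<15)).astype(np.uint8)
k,l,st,ce=cv2.connectedComponentsWithStats(m);i=1+np.argmax(st[1:,4])
c,_=cv2.findContours((l==i).astype(np.uint8),0,2);r=cv2.minAreaRect(max(c,key=cv2.contourArea));b=cv2.boxPoints(r)+[x-25,y-25]
B=onz(t,b,.082);print("stop box",b.round(1).tolist(),B.round(4).tolist(),B.mean(0))
for i in range(4):
    d=B[(i+1)%4]-B[i];print(np.linalg.norm(d),np.degrees(np.arctan2(d[1],d[0])))
E
```

```text
hole tri (array([ 0.57410768, -0.20973941,  0.08472195]), np.float64(0.0025413260706730065)) scene z=.085 [[ 0.57489193 -0.20863947  0.085     ]] top [[ 0.57365059 -0.2109026   0.085     ]]
handle top z=.116 [[0.50563919 0.05615408 0.116     ]]
top [  13   10   50   62 2913] [[375.0, 220.0], [424.0, 220.0], [424.0, 281.0], [375.0, 281.0]]
[[0.6156, -0.158, 0.012], [0.6143, -0.2644, 0.012], [0.4822, -0.2603, 0.012], [0.4834, -0.1551, 0.012]]
scene [   0    0   90   90 5787] [[203.0, 263.0], [292.0, 263.0], [292.0, 352.0], [203.0, 352.0]]
face c [ 0.57906351 -0.20939797  0.08962831] n [-0.45974521  0.69851134  0.548376  ] tilt 56.74432877598976 az 123.3520567619005 387
stop box [[255.0, 261.0], [272.0, 244.0], [300.0, 272.0], [283.0, 289.0]] [[0.5246, 0.0931, 0.082], [0.5588, 0.0587, 0.082], [0.5013, 0.0022, 0.082], [0.4675, 0.0366, 0.082]] [0.51305106 0.04766128 0.082     ]
0.04849735150448646 -45.21603769318988
0.080592905918823 -135.51108051156166
0.04823127492866764 134.4532212089771
0.08031355947449277 44.67828710859272
```

```bash
cat >> h.py <<'E'
from scipy.spatial.transform import Rotation as R
def go(target,jaw=None):
    from cell import observe
    o=observe();A=R.from_rotvec(o["ee_rot"]).as_matrix()
    d=A.T@(np.array(target)-o["position"])*100
    y=np.degrees(np.arctan2(A[1,1],A[0,1])); 
    print("clock",round(o["clock"],2),"pos",o["position"].round(4),"jaw yaw",round(y,2),"tool z",A[:,2].round(4),"F",o["force"].round(2),"w",round(o["width"],3),"j",o["joints"].round(2))
    print("delta cm",d.round(2),"turn",None if jaw is None else round((y-jaw+180)%360-180,2))
E
python3 -c "
from h import *
go([.5056,.0562,.20],45)"
```

```text
clock 0.15 pos [ 0.2269 -0.582   0.2261] jaw yaw -68.7 tool z [-6.0e-04  1.1e-03 -1.0e+00] F [-0.18 -0.7   0.17] w 1.0 j [ 1.1   0.44  0.02  1.57 -0.01  1.13 -0.08]
delta cm [ 49.15 -49.33   2.66] turn -113.7
```

Emit:
arm_command:
  deltas:
    - {"xyz": [49.2, -49.3, 0], "turn": -113.7, "jaw": 0}
    - {"xyz": [49.2, -49.3, 0], "turn": -113.7, "jaw": 0}
    - {"xyz": [49.2, -49.3, 0], "turn": -113.7, "jaw": 0}
    - {"xyz": [49.2, -49.3, 0], "turn": -113.7, "jaw": 0}
    - {"xyz": [49.2, -49.3, 0], "turn": -113.7, "jaw": 0}

```text
clock: 0.57
position: [0.3107, -0.3895, 0.2266]
ee_rot: [-2.755, -1.51, -0.0]
force: [0.6, -0.4, 1.2]
width: 0.998
```

```bash
python3 -c "
from h import *
go([.5056,.0562,.21],45)"
```

```text
clock 0.57 pos [ 0.3107 -0.3895  0.2266] jaw yaw -32.55 tool z [-2.e-04  4.e-04 -1.e+00] F [ 0.65 -0.42  1.18] w 0.998 j [ 0.94  0.24 -0.19  1.86  0.05  1.04  0.17]
delta cm [48.05 -7.55  1.67] turn -77.55
```

Emit:
arm_command:
  deltas:
    - {"xyz": [48.6, 0, 1.0], "turn": -77.6, "jaw": 0}
    - {"xyz": [48.6, 0, 1.0], "turn": -77.6, "jaw": 0}
    - {"xyz": [48.6, 0, 1.0], "turn": -77.6, "jaw": 0}
    - {"xyz": [48.6, 0, 1.0], "turn": -77.6, "jaw": 0}
    - {"xyz": [48.6, 0, 1.0], "turn": -77.6, "jaw": 0}

```text
clock: 0.98
position: [0.4227, -0.2138, 0.2225]
ee_rot: [2.157, 2.284, 0.0]
force: [0.6, -1.1, -0.3]
width: 0.995
```

```bash
python3 -c "
from h import *
go([.562,0,.21],45)"
```

```text
clock 0.98 pos [ 0.4227 -0.2138  0.2225] jaw yaw 3.25 tool z [ 1.e-04  1.e-04 -1.e+00] F [ 0.64 -1.06 -0.28] w 0.995 j [ 0.7   0.23 -0.41  1.91  0.11  1.03  0.3 ]
delta cm [20.56 15.12  1.26] turn -41.75
```

Emit:
arm_command:
  deltas:
    - {"xyz": [20.6, 15.1, 1.2], "turn": -41.7, "jaw": 0}
    - {"xyz": [20.6, 15.1, 1.2], "turn": -41.7, "jaw": 0}
    - {"xyz": [20.6, 15.1, 1.2], "turn": -41.7, "jaw": 0}
    - {"xyz": [20.6, 15.1, 1.2], "turn": -41.7, "jaw": 0}
    - {"xyz": [20.6, 15.1, 1.2], "turn": -41.7, "jaw": 0}

```text
clock: 1.4
position: [0.5358, -0.0391, 0.2127]
ee_rot: [1.351, 2.836, 0.0]
force: [0.8, -0.8, 0.1]
width: 0.997
```

Emit:
arm_command:
  deltas:
    - {"xyz": [2.1, 5.9, 0.2], "turn": -5.9, "jaw": 0}
    - {"xyz": [2.1, 5.9, 0.2], "turn": -5.9, "jaw": 0}
    - {"xyz": [2.1, 5.9, 0.2], "turn": -5.9, "jaw": 0}

```text
clock: 1.65
position: [0.5699, 0.0208, 0.2105]
ee_rot: [-1.193, -2.906, -0.006]
force: [-0.7, 0.5, 0.7]
width: 0.998
```

```bash
python3 -c "
from h import *
go([.562,0,.21],45)
from cell import get_image
g=get_image('wrist');np.savez('w1.npz',**g);cv2.imwrite('pics/w1.png',g['frame'][:,:,::-1])"
```

```text
clock 1.65 pos [0.5699 0.0208 0.2105] jaw yaw 45.37 tool z [ 8.0e-04  4.1e-03 -1.0e+00] F [-0.69  0.47  0.65] w 0.998 j [ 0.32  0.43 -0.62  1.69  0.27  1.1   0.41]
delta cm [-0.9  -2.04  0.04] turn 0.37
```

View pics/w1.png

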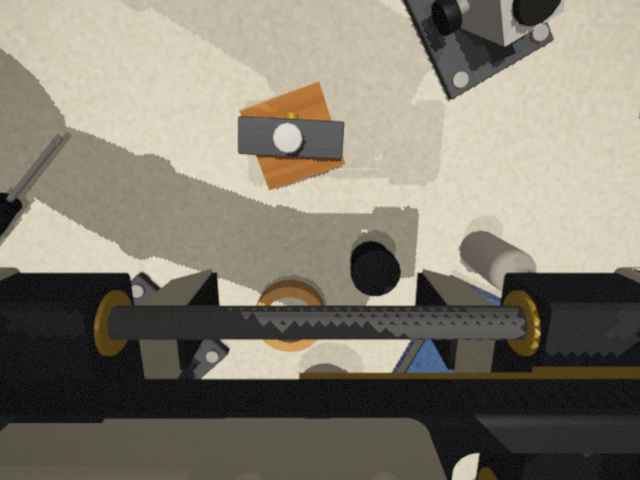

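The wrist view shows the handle top at about (288,137), and the bar from (240,132) to (343,140), just off level.

```bash
python3 - <<'E'
from h import *
g=load("w1.npz");im=g["frame"].astype(int)
v=im.sum(2)//3
sub=slice(100,175),slice(225,355)
hm=((v[sub]>120)&((im[sub].max(2)-im[sub].min(2))<25)).astype(np.uint8)
k,l,st,ce=cv2.connectedComponentsWithStats(hm)
for i in range(1,k):
    if st[i,4]>100: print(st[i],ce[i]+[225,100])
bm=((im[sub].max(2)-im[sub].min(2)<22)&(v[sub]<90)).astype(np.uint8)
k,l,st,ce=cv2.connectedComponentsWithStats(bm)
i=1+np.argmax(st[1:,4]);c,_=cv2.findContours((l==i).astype(np.uint8),0,2)
b=cv2.boxPoints(cv2.minAreaRect(max(c,key=cv2.contourArea)))+[225,100];print(st[i],b.round(1).tolist())
B=onz(g,b,.082);print(B.round(4).tolist(),B.mean(0))
for i in range(4):
    d=B[(i+1)%4]-B[i];print(np.linalg.norm(d),np.degrees(np.arctan2(d[1],d[0])))
u,vv=[int(x) for x in (288,137)]
print("handle",onz(g,[288,137],.116),dep(g,[[288,137],[255,135],[325,140]]))
E
```

```text
[ 48  22  29  31 694] [287.04034582 137.1556196 ]
[ 14  33 104  26 969] [[238.4, 153.6], [239.5, 129.9], [342.3, 135.0], [341.2, 158.6]]
[[0.4878, 0.0184, 0.082], [0.4767, 0.0319, 0.082], [0.5337, 0.0846, 0.082], [0.5458, 0.0719, 0.082]] [0.5110064  0.05169157 0.082     ]
0.017527414103900546 129.4392014062666
0.07767426192360456 42.74065921025331
0.017581208391001638 -46.437679529042335
0.07893581541093826 -137.3181899118742
handle [[0.50761915 0.05595662 0.116     ]] [[0.50770223 0.05603883 0.11762928]
 [0.48754163 0.03767504 0.08361645]
 [0.5270714  0.07265296 0.08484809]]
```

```bash
python3 -c "
from h import *
go([.5065,.056,.15],42.7)"
```

```text
clock 1.7 pos [0.5689 0.0175 0.2103] jaw yaw 45.2 tool z [-4.0e-04  1.8e-03 -1.0e+00] F [-0.29 -0.8   0.63] w 1.0 j [ 0.32  0.43 -0.62  1.7   0.27  1.1   0.41]
delta cm [ 7.13 -1.67  6.03] turn 2.5
```

Emit:
arm_command:
  deltas:
    - {"xyz": [3.5, -0.8, 2.0], "turn": 2.5, "jaw": 0}
    - {"xyz": [7.1, -1.7, 4.0], "turn": 2.5, "jaw": 0}
    - {"xyz": [7.1, -1.7, 6.0], "turn": 2.5, "jaw": 0}
    - {"xyz": [7.1, -1.7, 6.0], "turn": 2.5, "jaw": 0}
    - {"xyz": [7.1, -1.7, 6.0], "turn": 2.5, "jaw": 0}

```text
clock: 2.12
position: [0.5059, 0.0539, 0.1502]
ee_rot: [-1.262, -2.875, 0.001]
force: [0.2, 0.4, -0.5]
width: 0.998
```

```bash
python3 -c "
from h import *
go([.5065,.056,.089],42.7)
from cell import get_image
g=get_image('wrist');np.savez('w2.npz',**g);cv2.imwrite('pics/w2.png',g['frame'][:,:,::-1])"
```

```text
clock 2.12 pos [0.5059 0.0539 0.1502] jaw yaw 42.62 tool z [-1.9e-03  4.0e-04 -1.0e+00] F [ 0.25  0.37 -0.53] w 0.998 j [ 0.26  0.41 -0.62  1.91  0.29  0.92  0.25]
delta cm [0.11 0.19 6.12] turn -0.08
```

View pics/w2.png

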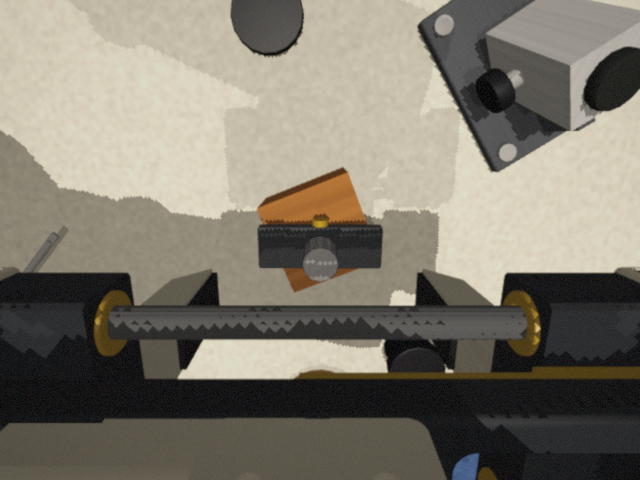

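Emit:
arm_command:
  deltas:
    - {"xyz": [0.1, 0.2, 3.0], "turn": 0, "jaw": 0}
    - {"xyz": [0.1, 0.2, 6.1], "turn": 0, "jaw": 0}
    - {"xyz": [0.1, 0.2, 6.1], "turn": 0, "jaw": 0}
    - {"xyz": [0.1, 0.2, 6.1], "turn": 0, "jaw": 0}

```text
clock: 2.5
position: [0.5084, 0.0553, 0.0903]
ee_rot: [-1.265, -2.874, -0.0]
force: [0.3, 0.2, 0.2]
width: 1.0
```

```bash
python3 -c "
from h import *
go([.5065,.056,.089],42.7)"
```

```text
clock 2.5 pos [0.5084 0.0553 0.0903] jaw yaw 42.5 tool z [-1.2e-03  7.0e-04 -1.0e+00] F [0.25 0.16 0.22] w 1.0 j [ 0.22  0.49 -0.58  1.97  0.36  0.79  0.18]
delta cm [ 0.18 -0.09  0.13] turn -0.2
```

Emit:
arm_command:
  deltas:
    - {"xyz": [0.15, -0.1, 0.1], "turn": 0, "jaw": 150}
    - {"xyz": [0.15, -0.1, 0.1], "turn": 0, "jaw": 255}
    - {"xyz": [0.15, -0.1, 0.1], "turn": 0, "jaw": 255}
    - {"xyz": [0.15, -0.1, 0.1], "turn": 0, "jaw": 255}
    - {"xyz": [0.15, -0.1, 0.1], "turn": 0, "jaw": 255}
  force: 15

```text
clock: 2.92
position: [0.5071, 0.0557, 0.0901]
ee_rot: [-1.266, -2.875, -0.001]
force: [-1.1, -0.6, -0.3]
width: 0.686
```

Emit:
arm_command:
  deltas:
    - {"xyz": [0, 0, 0], "turn": 0, "jaw": 255}
    - {"xyz": [0, 0, 0], "turn": 0, "jaw": 255}
    - {"xyz": [0, 0, 0], "turn": 0, "jaw": 255}
    - {"xyz": [0, 0, 0], "turn": 0, "jaw": 255}
  force: 15

```text
clock: 3.25
position: [0.507, 0.0557, 0.0901]
ee_rot: [-1.265, -2.875, -0.001]
force: [0.1, -0.4, 0.1]
width: 0.398
```

```bash
python3 -c "
from h import *
go([.5065,.056,.089],42.7)"
```

```text
clock 3.25 pos [0.507  0.0557 0.0901] jaw yaw 42.49 tool z [-1.e-04  7.e-04 -1.e+00] F [ 0.07 -0.39  0.11] w 0.398 j [ 0.22  0.48 -0.58  1.97  0.37  0.79  0.18]
delta cm [ 0.05 -0.02  0.11] turn -0.21
```

Emit:
arm_command:
  deltas:
    - {"xyz": [0, 0, 0], "turn": 0, "jaw": 255}
    - {"xyz": [0, 0, 0], "turn": 0, "jaw": 255}
    - {"xyz": [0, 0, 0], "turn": 0, "jaw": 255}
    - {"xyz": [0, 0, 0], "turn": 0, "jaw": 255}
    - {"xyz": [0, 0, 0], "turn": 0, "jaw": 255}
  force: 15

```text
clock: 3.67
position: [0.507, 0.0558, 0.0901]
ee_rot: [-1.265, -2.875, -0.001]
force: [1.0, -0.3, -0.1]
width: 0.21
```

```bash
python3 -c "
from h import *
go([.5065,.056,.089],42.7)"
```

```text
clock 3.67 pos [0.507  0.0558 0.0901] jaw yaw 42.49 tool z [-1.e-04  7.e-04 -1.e+00] F [ 0.96 -0.31 -0.12] w 0.21 j [ 0.22  0.48 -0.58  1.97  0.37  0.79  0.18]
delta cm [ 0.05 -0.02  0.11] turn -0.21
```

Emit:
arm_command:
  deltas:
    - {"xyz": [0, 0, -1.5], "turn": 0, "jaw": 255}
    - {"xyz": [0, 0, -3.0], "turn": 0, "jaw": 255}
    - {"xyz": [0, 0, -3.7], "turn": 0, "jaw": 255}
    - {"xyz": [0, 0, -3.7], "turn": 0, "jaw": 255}
    - {"xyz": [0, 0, -3.7], "turn": 0, "jaw": 255}
  force: 15

```text
clock: 4.08
position: [0.507, 0.0556, 0.127]
ee_rot: [1.266, 2.875, 0.001]
force: [0.1, 0.0, -1.8]
width: 0.212
```

```bash
python3 -c "
from h import *
go([.507,.0558,.127],42.7)
from cell import get_image
g=get_image('scene');np.savez('s3.npz',**g)
f=g['frame'][:,:,::-1][170:320,270:470];cv2.imwrite('pics/s3.png',cv2.resize(f,(800,600),interpolation=2))"
```

```text
clock 4.08 pos [0.507  0.0556 0.127 ] jaw yaw 42.48 tool z [ 3.e-04  6.e-04 -1.e+00] F [ 0.14  0.   -1.84] w 0.212 j [ 0.25  0.44 -0.61  1.93  0.32  0.87  0.22]
delta cm [ 0.02  0.01 -0.  ] turn -0.22
```

View pics/s3.png

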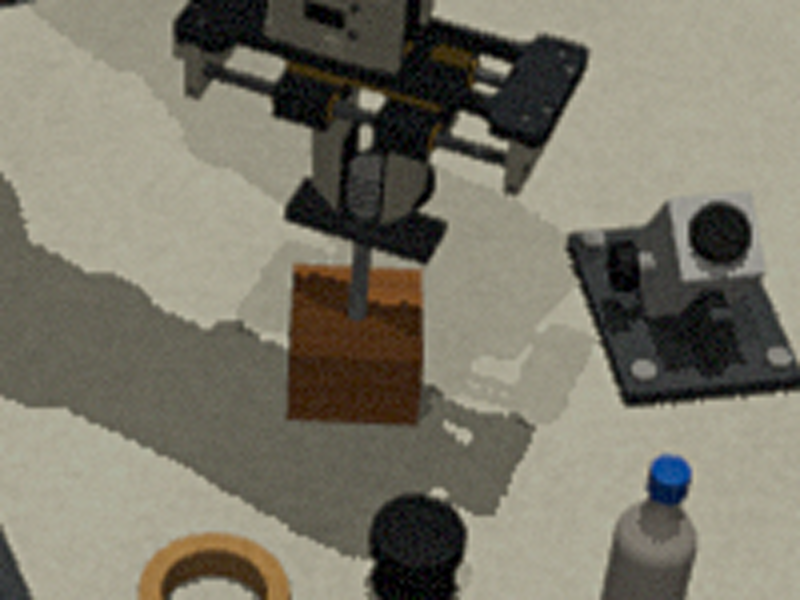

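Emit:
arm_command:
  deltas:
    - {"xyz": [-0.5, 0, 0.0], "turn": 0, "jaw": 255}
    - {"xyz": [-1.0, 0, 0.05], "turn": 0, "jaw": 255}
    - {"xyz": [-1.6, 0, 0.1], "turn": 0, "jaw": 255}
    - {"xyz": [-2.1, 0, 0.2], "turn": 0, "jaw": 255}
    - {"xyz": [-2.6, 0, 0.3], "turn": 0, "jaw": 255}
  force: 15

```text
clock: 4.55
position: [0.5246, 0.0357, 0.1231]
ee_rot: [-1.266, -2.874, -0.0]
force: [-1.3, 1.5, -0.2]
width: 0.211
```

```bash
python3 -c "
from h import *
go([.507,.0558,.127],42.7)
from cell import get_image
g=get_image('scene');np.savez('s4.npz',**g)
f=g['frame'][:,:,::-1][170:320,270:470];cv2.imwrite('pics/s4.png',cv2.resize(f,(800,600),interpolation=2))"
```

```text
clock 4.55 pos [0.5246 0.0357 0.1231] jaw yaw 42.45 tool z [-1.1e-03  5.0e-04 -1.0e+00] F [-1.3   1.48 -0.24] w 0.211 j [ 0.27  0.46 -0.59  1.9   0.33  0.88  0.26]
delta cm [ 2.67  0.06 -0.38] turn -0.25
```

View pics/s4.png

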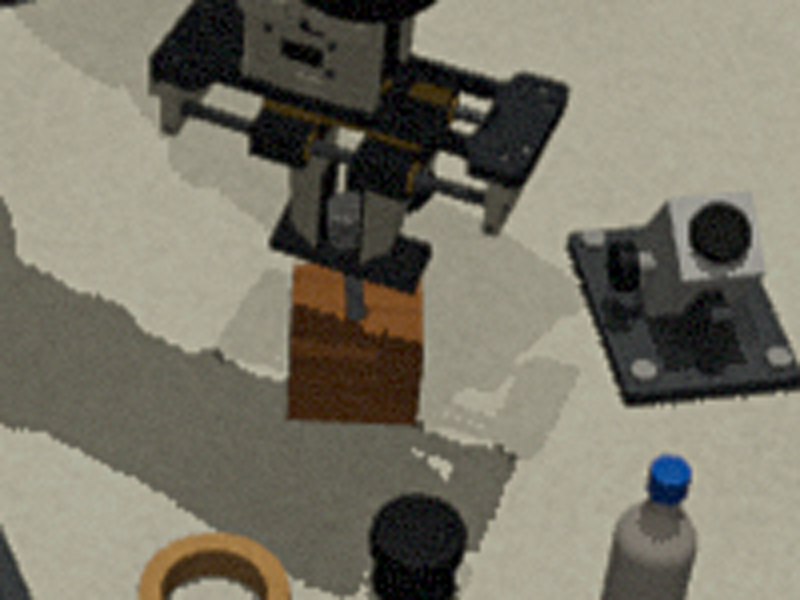

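Emit:
arm_command:
  deltas:
    - {"xyz": [-0.4, 0, 0.1], "turn": 0, "jaw": 255}
    - {"xyz": [-1.0, 0, 0.3], "turn": 0, "jaw": 255}
    - {"xyz": [-1.7, 0, 0.6], "turn": 0, "jaw": 255}
    - {"xyz": [-2.3, 0, 0.9], "turn": 0, "jaw": 255}
    - {"xyz": [-2.7, 0, 1.2], "turn": 0, "jaw": 255}
  force: 15

```text
clock: 5.02
position: [0.5442, 0.0139, 0.1106]
ee_rot: [-1.269, -2.874, 0.0]
force: [0.0, 0.8, 0.3]
width: 0.214
```

```bash
python3 -c "
from h import *
go([.507,.0558,.127],42.7)
from cell import get_image
g=get_image('scene');np.savez('s5.npz',**g)
f=g['frame'][:,:,::-1][170:320,270:470];cv2.imwrite('pics/s5.png',cv2.resize(f,(800,600),interpolation=2))"
```

```text
clock 5.02 pos [0.5442 0.0139 0.1106] jaw yaw 42.35 tool z [-4.e-04 -1.e-04 -1.e+00] F [0.04 0.84 0.3 ] w 0.214 j [ 0.3   0.5  -0.57  1.87  0.35  0.87  0.29]
delta cm [ 5.6   0.08 -1.64] turn -0.35
```

View pics/s5.png

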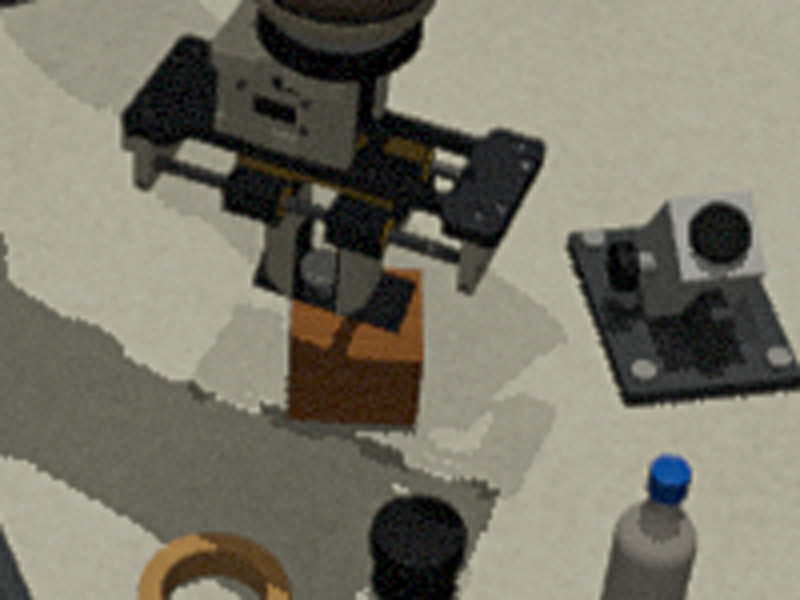

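Emit:
arm_command:
  deltas:
    - {"xyz": [-0.5, 0, -0.9], "turn": 0, "jaw": 255}
    - {"xyz": [-1.0, 0, -1.7], "turn": 0, "jaw": 255}
    - {"xyz": [-1.0, 0, -4.0], "turn": 0, "jaw": 255}
    - {"xyz": [-1.0, 0, -7.0], "turn": 0, "jaw": 255}
    - {"xyz": [-1.0, 0, -8.5], "turn": -5, "jaw": 255}
  force: 35

```text
clock: 5.48
position: [0.5525, 0.006, 0.199]
ee_rot: [1.144, 2.923, 0.001]
force: [1.3, 0.5, 0.3]
width: 0.212
```

```bash
python3 -c "
from h import *
go([.66,-.21,.20],90)"
```

```text
clock 5.48 pos [0.5525 0.006  0.199 ] jaw yaw 47.23 tool z [ 2.9e-03 -2.0e-04 -1.0e+00] F [1.27 0.52 0.35] w 0.212 j [ 0.36  0.42 -0.63  1.75  0.28  1.06  0.45]
delta cm [-22.56  -8.55  -0.07] turn -42.77
```

Emit:
arm_command:
  deltas:
    - {"xyz": [-22.5, -8.5, 0], "turn": -42.8, "jaw": 255}
    - {"xyz": [-22.5, -8.5, 0], "turn": -42.8, "jaw": 255}
    - {"xyz": [-22.5, -8.5, 0], "turn": -42.8, "jaw": 255}
    - {"xyz": [-22.5, -8.5, 0], "turn": -42.8, "jaw": 255}
    - {"xyz": [-22.5, -8.5, 0], "turn": -42.8, "jaw": 255}

```text
clock: 5.9
position: [0.6458, -0.1829, 0.2002]
ee_rot: [0.18, 3.133, -0.002]
force: [2.1, 1.1, -1.7]
width: 0.209
```

```bash
python3 -c "
from h import *
go([.66,-.21,.20],90)"
```

```text
clock 5.9 pos [ 0.6458 -0.1829  0.2002] jaw yaw 83.42 tool z [ 0.0034 -0.0014 -1.    ] F [ 2.11  1.1  -1.68] w 0.209 j [ 0.62  0.63 -0.71  1.44  0.42  1.22  1.32]
delta cm [-1.73 -2.53  0.03] turn -6.58
```

Emit:
arm_command:
  deltas:
    - {"xyz": [-1.0, -2.5, 0], "turn": -6.6, "jaw": 255}
    - {"xyz": [-1.0, -2.5, 0], "turn": -6.6, "jaw": 255}
    - {"xyz": [-1.0, -2.5, 0], "turn": -6.6, "jaw": 255}
    - {"xyz": [-1.0, -2.5, 0], "turn": -6.6, "jaw": 255}

```text
clock: 6.23
position: [0.6527, -0.2085, 0.2008]
ee_rot: [0.002, 3.138, -0.001]
force: [-0.9, 0.9, -1.0]
width: 0.208
```

```bash
python3 -c "
from h import *
go([.66,-.21,.20],90)
from cell import get_image
for n in ('wrist','scene','top'):
  g=get_image(n);np.savez(n[0]+'6.npz',**g);f=g['frame'][:,:,::-1]
  if n=='scene': f=cv2.resize(f[210:360,170:370],(800,600),interpolation=2)
  cv2.imwrite('pics/%s6.png'%n[0],f)"
```

```text
clock 6.23 pos [ 0.6527 -0.2085  0.2008] jaw yaw 89.94 tool z [ 3.6e-03 -7.0e-04 -1.0e+00] F [-0.92  0.95 -1.  ] w 0.208 j [ 0.65  0.66 -0.73  1.4   0.44  1.25  1.46]
delta cm [-0.73 -0.14  0.08] turn -0.06
```

View pics/w6.png

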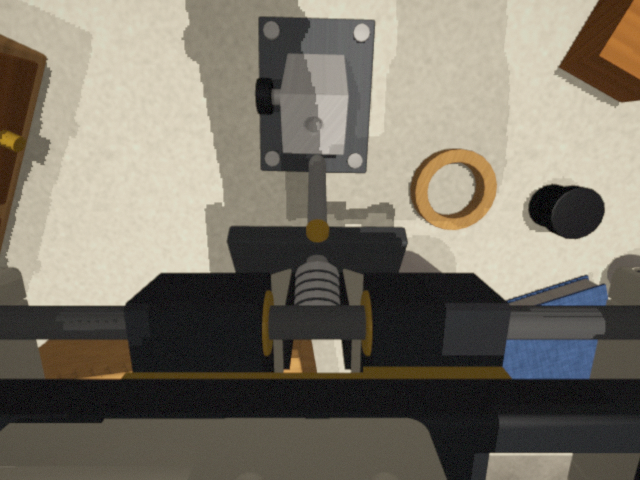

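View pics/s6.png

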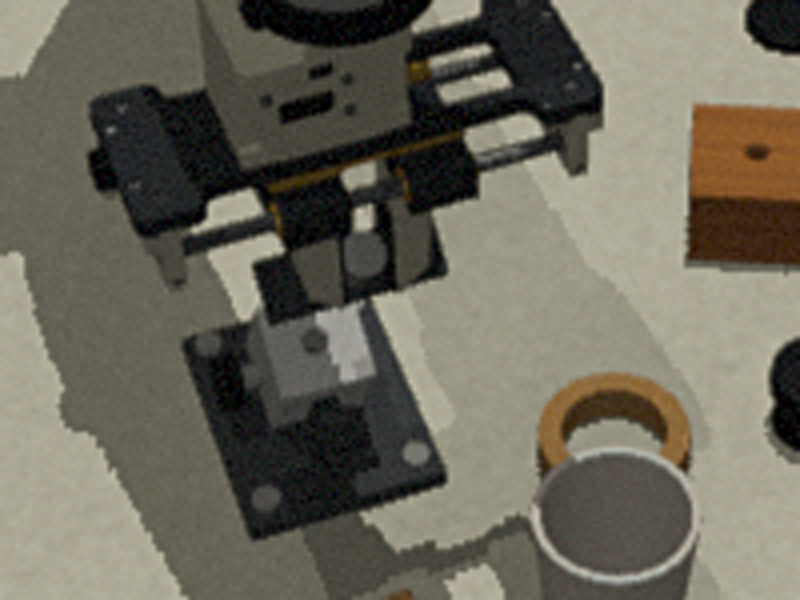

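```bash
python3 - <<'E'
from h import *
g=load("w6.npz")
b=[[271.5,30.5],[361.5,33],[272.3,159.3],[355.3,160.3]]
B=onz(g,b,.015);print(B.round(4).tolist())
for i,j in((0,1),(2,3),(0,2),(1,3)): d=B[j]-B[i];print(np.linalg.norm(d),np.degrees(np.arctan2(d[1],d[0])))
print("bolt mean",B.mean(0))
print("hole",onz(g,[314,124.5],.085), tri(g,[314,124.5],load("scene0.npz"),[248.25,294.67]))
print(dep(g,[[317,157],[317,200],[300,100],[335,100],[290,140],[340,140]]))
G=np.array([.6527,-.2085,.2008+.019])
o,d=ray(g,[317,156]);d=d[0]/np.linalg.norm(d[0])
for s in(.099,.101,.103):
    c=o-G;bb=c@d;disc=bb*bb-(c@c-s*s);
    for sg in(-1,1):
        if disc>0:
            P=o+d*(-bb+sg*disc**.5);v=G-P;print(s,P,"tilt",np.degrees(np.arccos(v[2]/s)),"side",v[1])
        else: print("no",disc)
f=g["frame"][:,:,::-1][0:260,220:420];cv2.imwrite("pics/w6c.png",cv2.resize(f,(460,598),interpolation=2))
E
```

```text
[[0.4976, -0.2471, 0.015], [0.4995, -0.1709, 0.015], [0.6046, -0.2498, 0.015], [0.6054, -0.1732, 0.015]]
0.07621019152075155 88.57250406434095
0.07661655651967636 89.33988367816524
0.10695056622347351 -1.4544110749384946
0.1059250122812881 -1.2385818250416347
bolt mean [ 0.55178761 -0.21026758  0.015     ]
hole [[ 0.57563047 -0.2107344   0.085     ]] (array([ 0.57590573, -0.20983674,  0.08646918]), np.float64(0.001833826752194653))
[[ 0.59514578 -0.20856884  0.14344248]
 [ 0.61511556 -0.20855778  0.17297223]
 [ 0.55994693 -0.22014342  0.09502661]
 [ 0.55995724 -0.19636171  0.09520013]
 [ 0.58647092 -0.22854682  0.07955886]
 [ 0.58645049 -0.19161843  0.08037243]]
0.099 [ 0.58643814 -0.20855999  0.29335517] tilt 137.98601596342928 side 5.998886317046259e-05
0.099 [ 0.59479456 -0.20856933  0.13950084] tilt 35.79619757699687 side 6.932510492671518e-05
0.101 [ 0.58629965 -0.20855983  0.29590512] tilt 138.89587293736113 side 5.983412607399319e-05
0.101 [ 0.59493306 -0.20856948  0.13695089] tilt 34.88634060752014 side 6.947984202321233e-05
0.103 [ 0.58616281 -0.20855968  0.29842442] tilt 139.75987895874522 side 5.968124915975426e-05
0.103 [ 0.59506989 -0.20856963  0.13443159] tilt 34.02233459068317 side 6.963271893742351e-05
```

View pics/w6c.png

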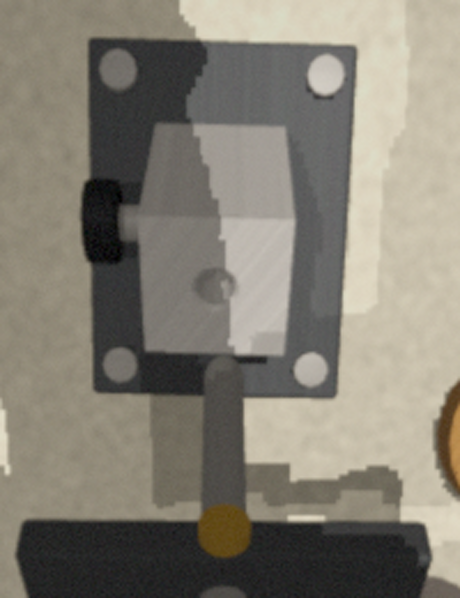

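```bash
python3 -c "
from h import *
go([.639,-.2120,.1634],88.7)"
```

```text
clock 6.38 pos [ 0.6528 -0.2072  0.201 ] jaw yaw 90.11 tool z [ 0.0038 -0.0014 -1.    ] F [-0.02  0.39 -0.93] w 0.209 j [ 0.65  0.66 -0.73  1.4   0.45  1.25  1.46]
delta cm [ 1.39 -0.47  3.76] turn 1.41
```

Emit:
arm_command:
  deltas:
    - {"xyz": [0.7, -0.5, 1.5], "turn": 1.4, "jaw": 255}
    - {"xyz": [1.4, -0.5, 3.0], "turn": 1.4, "jaw": 255}
    - {"xyz": [1.4, -0.5, 3.7], "turn": 1.4, "jaw": 255}
    - {"xyz": [1.4, -0.5, 3.7], "turn": 1.4, "jaw": 255}
    - {"xyz": [1.4, -0.5, 3.7], "turn": 1.4, "jaw": 255}

```text
clock: 6.8
position: [0.6392, -0.2115, 0.1643]
ee_rot: [0.034, 3.138, -0.002]
force: [-0.3, 0.1, -0.5]
width: 0.209
```

```bash
python3 -c "
from h import *
go([.639,-.2120,.1634],88.7)
from cell import get_image
for n in ('wrist','scene'):
  g=get_image(n);np.savez(n[0]+'7.npz',**g);f=g['frame'][:,:,::-1]
  if n=='scene': f=cv2.resize(f[210:360,170:370],(800,600),interpolation=2)
  else: f=cv2.resize(f[60:285,190:440],(650,585),interpolation=2)
  cv2.imwrite('pics/%s7.png'%n[0],f)"
```

```text
clock 6.8 pos [ 0.6392 -0.2115  0.1643] jaw yaw 88.77 tool z [ 0.0039 -0.0013 -1.    ] F [-0.25  0.06 -0.5 ] w 0.209 j [ 0.67  0.67 -0.72  1.48  0.46  1.16  1.43]
delta cm [ 0.02 -0.05  0.09] turn 0.07
```

View pics/w7.png

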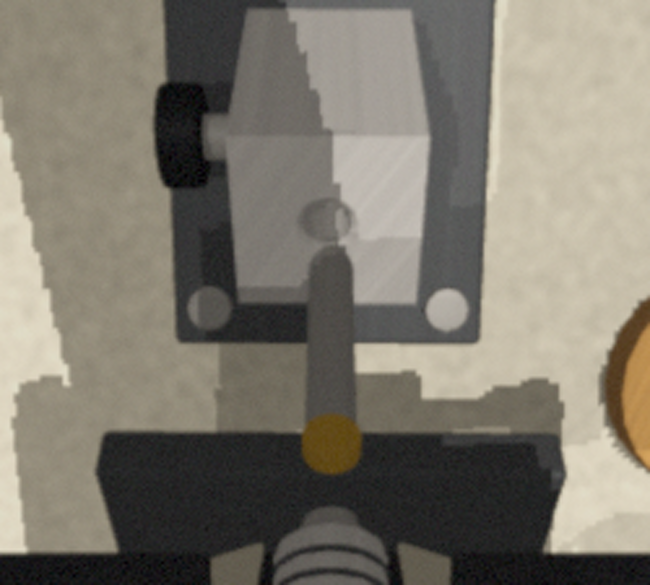

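View pics/s7.png

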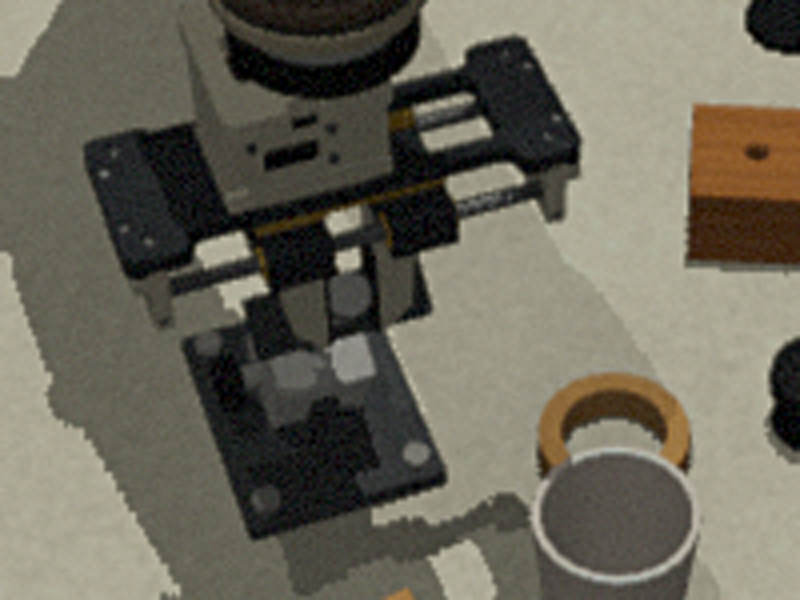

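```bash
python3 - <<'E'
from h import *
g=load("w7.npz")
print("hole",onz(g,[315.9,144.8],.085),tri(g,[315.9,144.8],load("scene0.npz"),[248.25,294.67]))
G=np.array([.6392,-.2115,.1643])+.019*np.array([-.0039,.0013,1])
o,d=ray(g,[317,155]);d=d[0]/np.linalg.norm(d[0]);s=.10104
c=o-G;bb=c@d;P=o+d*(-bb+(bb*bb-(c@c-s*s))**.5);v=G-P;th=np.degrees(np.arccos(v[2]/s))-1.7
yaw=np.arctan2(v[1],v[0]);print("edge",P,"tilt",th,"yaw",np.degrees(yaw))
a=np.r_[np.sin(np.radians(th))*np.r_[np.cos(yaw),np.sin(yaw)],np.cos(np.radians(th))]
print("tip",G-.101*a)
# plane fit of face
im=g["frame"];yy,xx=np.mgrid[116:170,282:350];uv=np.c_[xx.ravel(),yy.ravel()];Q=dep(g,uv)
uv=uv[(Q[:,2]>.07)&(Q[:,2]<.105)];Q=dep(g,uv)
m=(abs(uv[:,0]-316)>12);Q=Q[m]
for k in range(5):
    c0=Q.mean(0);n=np.linalg.svd(Q-c0,full_matrices=False)[2][2];n*=np.sign(n[2]);e=(Q-c0)@n;Q=Q[abs(e)<.0025]
print("face",c0,n,np.degrees(np.arccos(n[2])),np.degrees(np.arctan2(n[1],n[0])),len(Q))
o,d=ray(g,[315.9,144.8]);d=d[0];print("hole on plane",o+d*((c0-o)@n)/(d@n))
E
```

```text
hole [[ 0.57543291 -0.21100599  0.085     ]] (array([ 0.57566198, -0.20994858,  0.08619673]), np.float64(0.0021682891842607008))
edge [ 0.58092349 -0.21041287  0.10071409] tilt 33.47875548997314 yaw -1.045762064970446
tip [ 0.58342078 -0.21045846  0.09905687]
face [ 0.574303   -0.21138566  0.08662942] [ 0.50088034 -0.01288621  0.86542061] 30.06923225043037 -1.4737303411741252 2311
hole on plane [ 0.57540758 -0.21100201  0.08599583]
```

Emit:
arm_command:
  deltas:
    - {"xyz": [0.3, 0, 0.5], "turn": 0, "jaw": 255}
    - {"xyz": [0.5, -0.05, 0.9], "turn": 0, "jaw": 255}
    - {"xyz": [0.8, -0.05, 1.3], "turn": 0, "jaw": 255}
    - {"xyz": [1.0, -0.05, 1.8], "turn": 0, "jaw": 255}
    - {"xyz": [1.0, -0.05, 1.8], "turn": 0, "jaw": 255}
  force: 14

```text
clock: 7.32
position: [0.6287, -0.2122, 0.1456]
ee_rot: [0.035, 3.138, -0.002]
force: [0.1, -0.2, -2.0]
width: 0.213
```

```bash
python3 -c "
from h import *
go([.639,-.2120,.1634],88.7)
from cell import get_image
for n in ('wrist',):
  g=get_image(n);np.savez(n[0]+'8.npz',**g);f=g['frame'][:,:,::-1]
  f=cv2.resize(f[60:285,190:440],(650,585),interpolation=2)
  cv2.imwrite('pics/%s8.png'%n[0],f)"
```

```text
clock 7.32 pos [ 0.6287 -0.2122  0.1456] jaw yaw 88.74 tool z [ 0.0033 -0.0013 -1.    ] F [ 0.13 -0.21 -2.  ] w 0.213 j [ 0.68  0.67 -0.71  1.52  0.47  1.12  1.42]
delta cm [-1.03  0.04 -1.77] turn 0.04
```

View pics/w8.png

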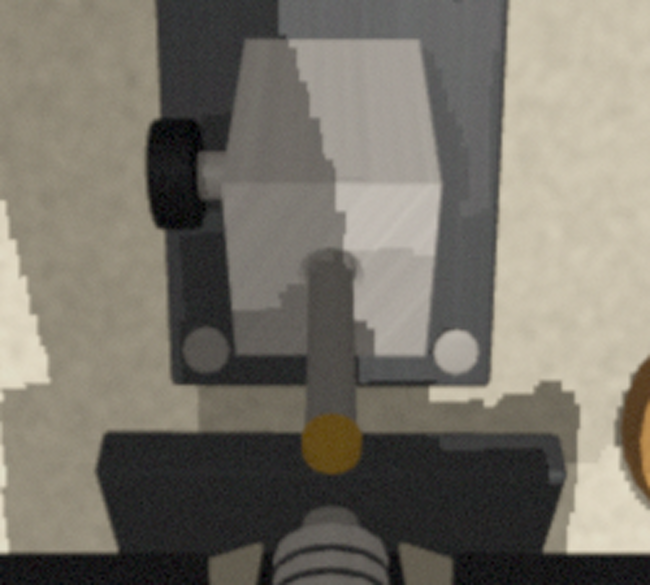

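Emit:
arm_command:
  deltas:
    - {"xyz": [0.35, 0, -0.1], "turn": 0, "jaw": 255}
    - {"xyz": [0.65, 0, -0.15], "turn": 0, "jaw": 255}
    - {"xyz": [0.8, 0.05, 0.1], "turn": 0, "jaw": 255}
    - {"xyz": [0.95, 0.05, 0.35], "turn": 0, "jaw": 255}
    - {"xyz": [1.1, 0.05, 0.6], "turn": 0, "jaw": 255}
  force: 14

```text
clock: 7.78
position: [0.6183, -0.2115, 0.1401]
ee_rot: [0.035, 3.137, -0.002]
force: [1.2, 0.1, -0.9]
width: 0.217
```

```bash
cat >> h.py <<'E'
M=np.array([.5755,-.2108,.0856]);a=np.array([.5,-.0113,.866])
def ax():
    from cell import observe
    o=observe();A=R.from_rotvec(o["ee_rot"]).as_matrix();G=o["position"]-.019*A[:,2]
    v=G-M;L=v@a;off=v-L*a
    print("L",round(L*1000,1),"tip depth",round(101-L*1000,1),"off(tool) mm",(A.T@off*1000).round(1),"F along a",round(o["force"]@a,2),"F tool",(A.T@o["force"]).round(2))
E
python3 -c "
from h import *
go([.639,-.2120,.1634],88.7);ax()
from cell import get_image
for n in ('wrist',):
  g=get_image(n);np.savez(n[0]+'9.npz',**g);f=g['frame'][:,:,::-1]
  f=cv2.resize(f[60:285,190:440],(650,585),interpolation=2)
  cv2.imwrite('pics/%s9.png'%n[0],f)"
```

```text
clock 7.78 pos [ 0.6183 -0.2115  0.1401] jaw yaw 88.74 tool z [ 0.0045 -0.0015 -1.    ] F [ 1.22  0.08 -0.86] w 0.217 j [ 0.69  0.66 -0.71  1.56  0.47  1.09  1.41]
delta cm [-2.09 -0.01 -2.32] turn 0.04
L 85.0 tip depth 16.0 off(tool) mm [-0.2  0.3  0.1] F along a -0.14 F tool [-1.21  0.11  0.87]
```

View pics/w9.png

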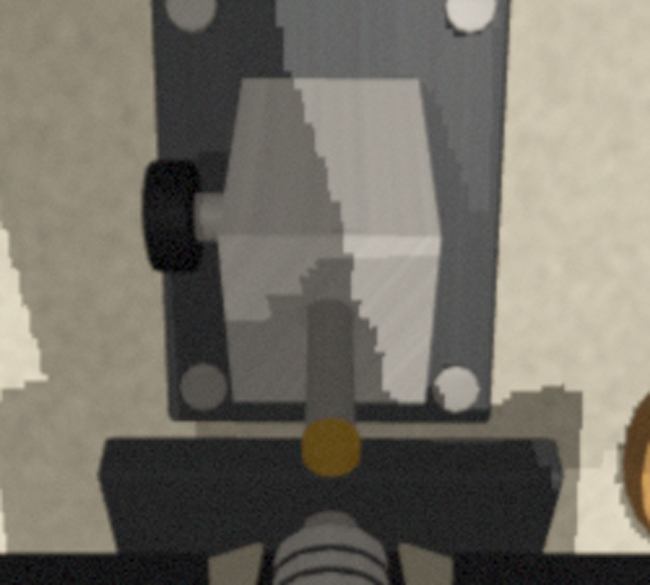

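Emit:
arm_command:
  deltas:
    - {"xyz": [0.25, 0, 0.45], "turn": 0, "jaw": 255}
    - {"xyz": [0.5, 0, 0.85], "turn": 0, "jaw": 255}
    - {"xyz": [0.75, 0, 1.3], "turn": 0, "jaw": 255}
    - {"xyz": [1.0, 0, 1.75], "turn": 0, "jaw": 255}
    - {"xyz": [1.2, 0, 2.1], "turn": 0, "jaw": 255}
  force: 14

```text
clock: 8.25
position: [0.6052, -0.2113, 0.1176]
ee_rot: [0.035, 3.139, -0.002]
force: [1.7, 0.3, -1.0]
width: 0.212
```

```bash
python3 -c "
from h import *
ax()"
```

```text
L 59.0 tip depth 42.0 off(tool) mm [-0.2  0.1  0.1] F along a -0.0 F tool [-1.69  0.38  0.99]
```

Emit:
arm_command:
  deltas:
    - {"xyz": [0.1, 0, 0.17], "turn": 0, "jaw": 255}
    - {"xyz": [0.2, 0, 0.35], "turn": 0, "jaw": 255}
    - {"xyz": [0.3, 0, 0.52], "turn": 0, "jaw": 255}
  force: 30

```text
clock: 8.5
position: [0.6063, -0.2112, 0.1153]
ee_rot: [0.034, 3.13, -0.003]
force: [9.4, -1.3, 18.3]
width: 0.21
```

```bash
python3 -c "
from h import *
ax()"
```

```text
L 57.4 tip depth 43.6 off(tool) mm [-1.8  0.3  1.1] F along a 20.56 F tool [ -9.65  -1.14 -18.17]
```

Emit:
arm_command:
  deltas:
    - {"xyz": [0.25, 0, 0.4], "turn": 0, "jaw": 255}
    - {"xyz": [0.25, 0, 0.4], "turn": 0, "jaw": 255}
    - {"xyz": [0.25, 0, 0.4], "turn": 0, "jaw": 255}
    - {"xyz": [0.25, 0, 0.4], "turn": 0, "jaw": 255}
    - {"xyz": [0.25, 0, 0.4], "turn": 0, "jaw": 255}
  force: 40

```text
clock: 8.92
position: [0.6076, -0.2111, 0.1145]
ee_rot: [0.034, 3.122, -0.005]
force: [5.9, 0.0, 14.0]
width: 0.207
```

```bash
python3 -c "
from h import *
ax()
from cell import get_image
for n in ('wrist','scene'):
  g=get_image(n);np.savez(n[0]+'10.npz',**g);f=g['frame'][:,:,::-1]
  if n=='scene': f=cv2.resize(f[210:360,170:370],(800,600),interpolation=2)
  else: f=cv2.resize(f[60:285,190:440],(650,585),interpolation=2)
  cv2.imwrite('pics/%s10.png'%n[0],f)"
```

```text
L 57.3 tip depth 43.7 off(tool) mm [-3.   0.5  1.8] F along a 15.11 F tool [ -6.22   0.12 -13.89]
```

View pics/w10.png

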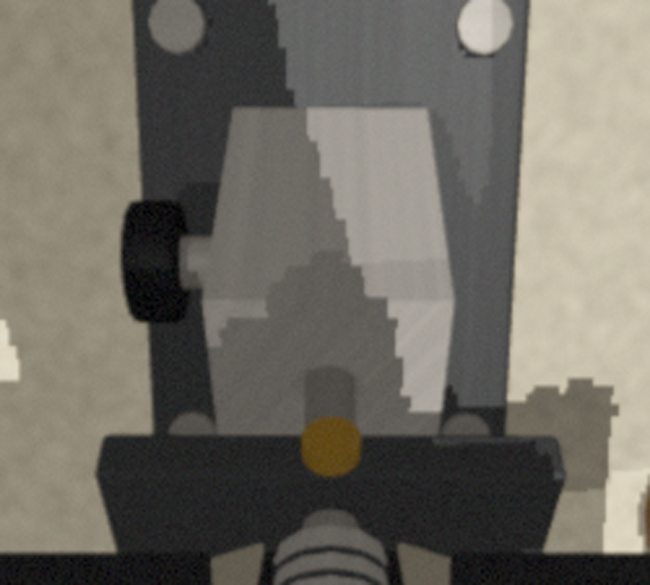

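View pics/s10.png

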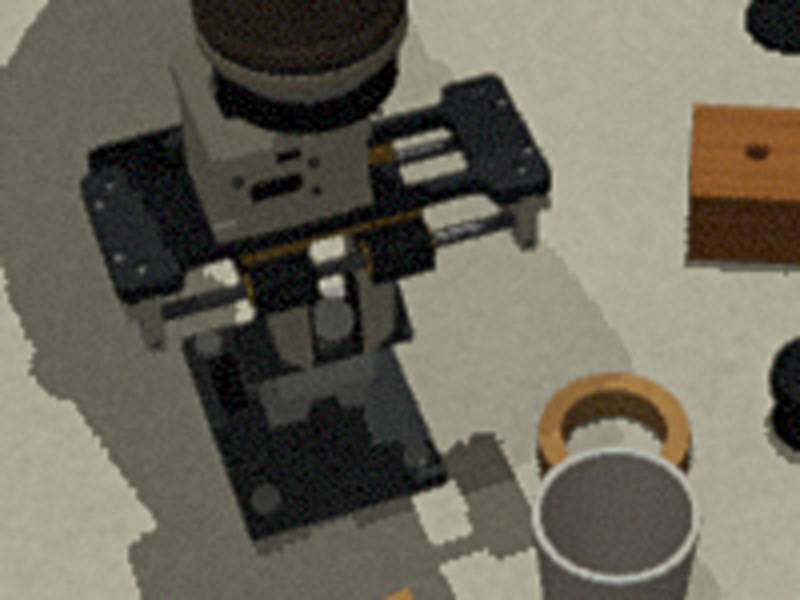

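Emit:
arm_command:
  deltas:
    - {"xyz": [0.3, 0, -0.3], "turn": 0, "jaw": 255}
    - {"xyz": [0.4, 0, 0.1], "turn": 0, "jaw": 255}
    - {"xyz": [0.55, 0, 0.4], "turn": 0, "jaw": 255}
    - {"xyz": [0.55, 0, 0.4], "turn": 0, "jaw": 255}
    - {"xyz": [0.55, 0, 0.4], "turn": 0, "jaw": 255}
  force: 40

```text
clock: 9.43
position: [0.6073, -0.2111, 0.1142]
ee_rot: [0.034, 3.111, -0.007]
force: [9.6, -0.8, 18.6]
width: 0.202
```

```bash
python3 -c "
from h import *
ax();go([0,0,0],88.7)"
```

```text
L 56.8 tip depth 44.2 off(tool) mm [-2.7  0.5  1.7] F along a 20.91 F tool [-10.22  -0.7  -18.26]
clock 9.43 pos [ 0.6073 -0.2111  0.1142] jaw yaw 88.75 tool z [ 0.0308 -0.0046 -0.9995] F [ 9.63 -0.83 18.57] w 0.202 j [ 0.71  0.66 -0.71  1.64  0.5   1.    1.39]
delta cm [61.49 19.82  9.45] turn 0.05
```

```bash
python3 - <<'E'
from h import *
from cell import get_image
g=get_image("wrist");np.savez("w11.npz",**g)
cv2.imwrite("pics/w11.png",cv2.resize(g["frame"][:,:,::-1][60:285,190:440],(650,585),interpolation=2))
im=g["frame"].astype(int)
p=np.array([-.866,.0196,.5])
for u in (250,270,290,350,370):
    r=[]
    for v in range(218,262,2):
        P=dep(g,[[u,v]])[0];w=P-M
        r.append((v,round((w@a)*1000,1),round((w@p)*1000,1)))
    print(u,r)
E
```

```text
250 [(218, np.float64(-51.3), np.float64(-56.2)), (220, np.float64(-50.7), np.float64(-57.6)), (222, np.float64(-50.6), np.float64(-59.5)), (224, np.float64(-48.9), np.float64(-59.9)), (226, np.float64(-48.7), np.float64(-61.8)), (228, np.float64(23.8), np.float64(10.7)), (230, np.float64(25.9), np.float64(11.6)), (232, np.float64(26.9), np.float64(11.3)), (234, np.float64(27.9), np.float64(11.1)), (236, np.float64(29.0), np.float64(11.0)), (238, np.float64(30.2), np.float64(11.0)), (240, np.float64(32.0), np.float64(11.6)), (242, np.float64(32.4), np.float64(10.8)), (244, np.float64(33.0), np.float64(10.2)), (246, np.float64(33.2), np.float64(9.0)), (248, np.float64(32.1), np.float64(6.4)), (250, np.float64(32.5), np.float64(5.6)), (252, np.float64(32.9), np.float64(4.7)), (254, np.float64(32.1), np.float64(2.4)), (256, np.float64(33.2), np.float64(2.3)), (258, np.float64(32.4), np.float64(-0.2)), (260, np.float64(32.9), np.float64(-0.9))]
270 [(218, np.float64(-52.3), np.float64(-57.0)), (220, np.float64(-49.3), np.float64(-56.1)), (222, np.float64(-46.1), np.float64(-55.0)), (224,
[... 2949 characters left out ...]
np.float64(11.5)), (230, np.float64(24.8), np.float64(10.6)), (232, np.float64(26.8), np.float64(11.5)), (234, np.float64(27.4), np.float64(10.8)), (236, np.float64(28.6), np.float64(10.8)), (238, np.float64(29.3), np.float64(10.3)), (240, np.float64(31.0), np.float64(10.8)), (242, np.float64(32.5), np.float64(11.1)), (244, np.float64(33.0), np.float64(10.4)), (246, np.float64(32.9), np.float64(9.0)), (248, np.float64(32.8), np.float64(7.5)), (250, np.float64(33.1), np.float64(6.5)), (252, np.float64(32.2), np.float64(4.1)), (254, np.float64(33.1), np.float64(3.9)), (256, np.float64(32.2), np.float64(1.3)), (258, np.float64(32.0), np.float64(-0.3)), (260, np.float64(32.2), np.float64(-1.5))]
```

View pics/w11.png

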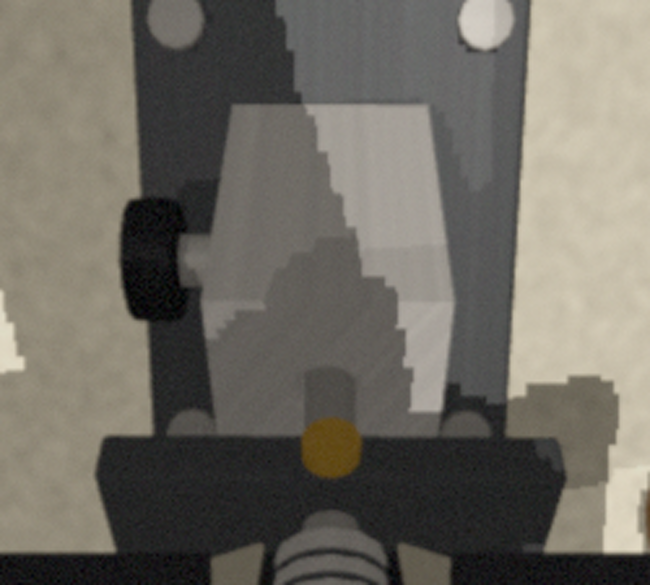

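Emit:
arm_command:
  deltas:
    - {"xyz": [0, 0, 0], "turn": 0, "jaw": 255}
    - {"xyz": [0, 0, 0], "turn": 0, "jaw": 166}
    - {"xyz": [0, 0, 0], "turn": 0, "jaw": 166}
    - {"xyz": [0, 0, 0], "turn": 0, "jaw": 166}
    - {"xyz": [0, 0, 0], "turn": 0, "jaw": 166}
  force: 15

```text
clock: 9.9
position: [0.6063, -0.211, 0.1133]
ee_rot: [0.034, 3.113, -0.006]
force: [0.2, -0.2, -0.8]
width: 0.344
```

```bash
cat >> h.py <<'E'
p_=np.array([-.866,.0196,.5])
def corner():
    from cell import observe
    o=observe();A=R.from_rotvec(o["ee_rot"]).as_matrix();C=o["position"]+.0095*A[:,0];w=C-M
    print("corner h",round(w@a*1000,1),"p",round(w@p_*1000,1),"y",round(w[1]*1000,1))
def stoph(fn=None):
    from cell import get_image
    g=get_image("wrist")
    if fn: cv2.imwrite(fn,cv2.resize(g["frame"][:,:,::-1][60:285,190:440],(650,585),interpolation=2))
    yy,xx=np.mgrid[180:262,240:395:3];P=dep(g,np.c_[xx.ravel(),yy.ravel()]);w=P-M;h=w@a*1000;q=w@p_*1000;y=w[:,1]*1000
    m=(q>-2)&(q<9)&(abs(y)>10)&(abs(y)<36)&(h>5)&(h<40)
    print("stop top h: median",np.median(h[m]).round(2),"n",m.sum(),"left/right",np.median(h[m&(y<0)]).round(2),np.median(h[m&(y>0)]).round(2))
    return g
E
python3 -c "
from h import *
ax();go([.6025,-.2114,.1159],88.7);corner();g=stoph('pics/w12.png');np.savez('w12.npz',**g)"
```

```text
L 55.6 tip depth 45.4 off(tool) mm [-2.4  0.5  1.5] F along a -0.58 F tool [-0.17 -0.23  0.79]
clock 9.9 pos [ 0.6063 -0.211   0.1133] jaw yaw 88.75 tool z [ 0.0288 -0.0043 -0.9996] F [ 0.19 -0.24 -0.78] w 0.344 j [ 0.71  0.66 -0.71  1.64  0.5   1.    1.39]
delta cm [ 0.38 -0.05 -0.27] turn 0.05
corner h 34.4 p -4.8 y -0.0
stop top h: median 33.08 n 462 left/right 33.38 32.85
```

View pics/w12.png

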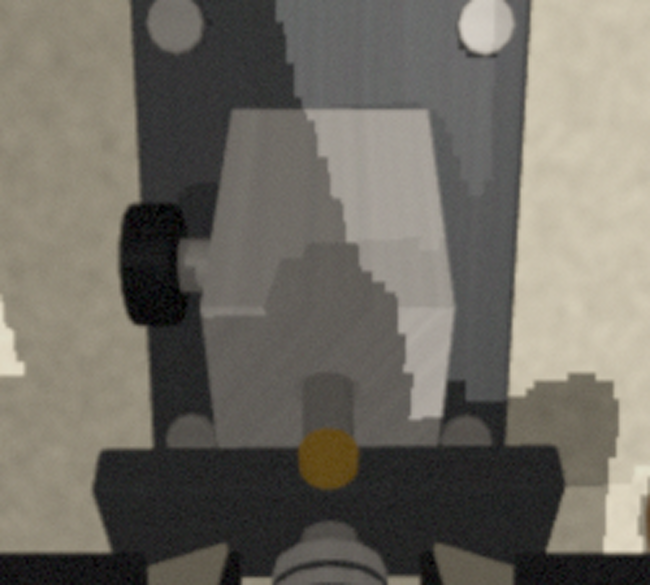

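Emit:
arm_command:
  deltas:
    - {"xyz": [0.2, -0.05, -0.2], "turn": 0, "jaw": 166}
    - {"xyz": [0.4, -0.05, -0.3], "turn": 0, "jaw": 166}
    - {"xyz": [0.5, -0.05, -0.1], "turn": 0, "jaw": 166}
    - {"xyz": [0.65, -0.05, 0.15], "turn": 0, "jaw": 166}
    - {"xyz": [0.8, -0.05, 0.4], "turn": 0, "jaw": 166}

```text
clock: 10.37
position: [0.599, -0.2116, 0.1095]
ee_rot: [0.034, 3.111, -0.007]
force: [0.5, -0.4, 4.0]
width: 0.351
```

```bash
python3 -c "
from h import *
ax();go([.6025,-.2114,.1159],88.7);corner();g=stoph('pics/w13.png');np.savez('w13.npz',**g)"
```

```text
L 48.6 tip depth 52.4 off(tool) mm [ 1.4 -0.2 -0.9] F along a 3.74 F tool [-0.62 -0.36 -4.02]
clock 10.37 pos [ 0.599  -0.2116  0.1095] jaw yaw 88.74 tool z [ 0.0303 -0.0047 -0.9995] F [ 0.49 -0.35  4.03] w 0.351 j [ 0.72  0.65 -0.71  1.66  0.5   0.98  1.39]
delta cm [-0.37  0.02 -0.62] turn 0.04
corner h 27.5 p -0.3 y -0.6
stop top h: median 28.1 n 103 left/right 28.2 27.97
```

View pics/w13.png

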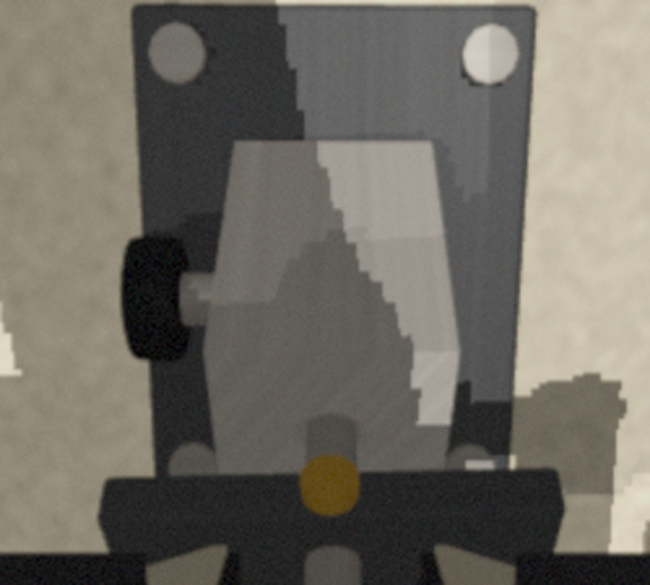

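Emit:
arm_command:
  deltas:
    - {"xyz": [0.15, 0, 0.25], "turn": 0, "jaw": 166}
    - {"xyz": [0.3, 0, 0.5], "turn": 0, "jaw": 166}
    - {"xyz": [0.45, 0, 0.75], "turn": 0, "jaw": 166}
    - {"xyz": [0.6, 0, 1.0], "turn": 0, "jaw": 166}
    - {"xyz": [0.75, 0, 1.3], "turn": 0, "jaw": 166}

```text
clock: 10.83
position: [0.5911, -0.2115, 0.0954]
ee_rot: [0.034, 3.112, -0.007]
force: [-0.2, 0.2, 4.8]
width: 0.347
```

```bash
python3 -c "
from h import *
ax();corner();g=stoph('pics/w14.png');np.savez('w14.npz',**g)"
```

```text
L 32.5 tip depth 68.5 off(tool) mm [ 1.2 -0.3 -0.7] F along a 4.06 F tool [ 0.11  0.14 -4.84]
corner h 11.3 p -0.5 y -0.5
stop top h: median 11.97 n 99 left/right 12.19 11.78
```

View pics/w14.png

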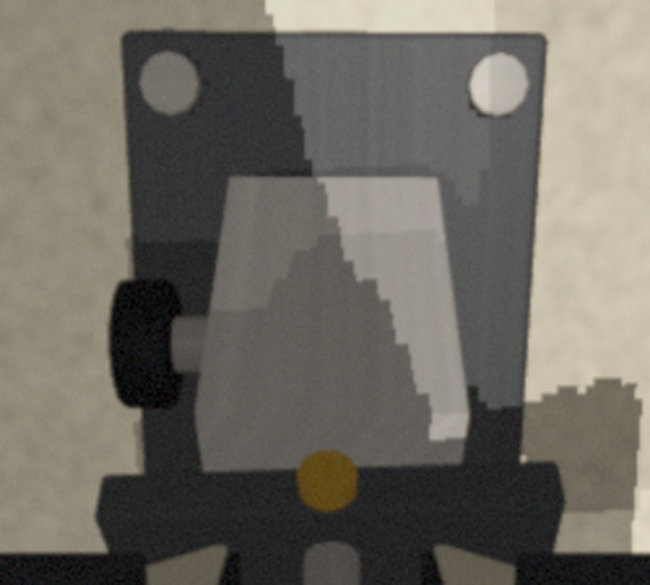

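Emit:
arm_command:
  deltas:
    - {"xyz": [0.1, 0, 0.17], "turn": 0, "jaw": 166}
    - {"xyz": [0.2, 0, 0.35], "turn": 0, "jaw": 166}
    - {"xyz": [0.3, 0, 0.55], "turn": 0, "jaw": 166}
    - {"xyz": [0.3, 0, 0.55], "turn": 0, "jaw": 166}
    - {"xyz": [0.3, 0, 0.55], "turn": 0, "jaw": 166}

```text
clock: 11.3
position: [0.5914, -0.2116, 0.093]
ee_rot: [0.034, 3.105, -0.009]
force: [-0.1, 0.4, 26.3]
width: 0.353
```

```bash
python3 -c "
from h import *
ax();corner();g=stoph('pics/w15.png');np.savez('w15.npz',**g)"
```

```text
L 30.5 tip depth 70.5 off(tool) mm [ 0.  -0.3 -0. ] F along a 22.73 F tool [ -0.82   0.22 -26.32]
corner h 9.3 p -2.0 y -0.6
stop top h: median 11.07 n 113 left/right 11.09 11.06
```

View pics/w15.png

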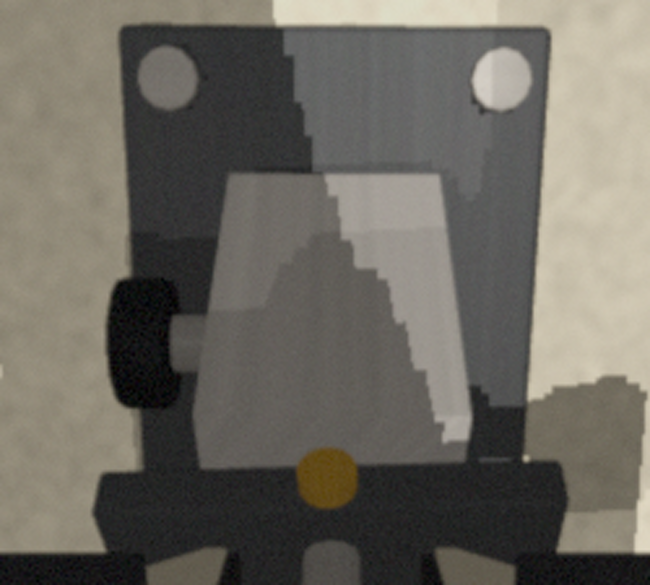

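Emit:
arm_command:
  deltas:
    - {"xyz": [0.15, 0, 0.35], "turn": 0, "jaw": 166}
    - {"xyz": [0.15, 0, 0.35], "turn": 0, "jaw": 166}
    - {"xyz": [0.15, 0, 0.35], "turn": 0, "jaw": 166}
    - {"xyz": [0.15, 0, 0.35], "turn": 0, "jaw": 166}
    - {"xyz": [0.15, 0, 0.35], "turn": 0, "jaw": 166}

```text
clock: 11.77
position: [0.5929, -0.2116, 0.0924]
ee_rot: [0.034, 3.099, -0.011]
force: [0.3, -0.8, 20.1]
width: 0.349
```

Emit:
arm_command:
  deltas:
    - {"xyz": [0.15, 0, 0.35], "turn": 0, "jaw": 166}
    - {"xyz": [0.15, 0, 0.35], "turn": 0, "jaw": 166}
    - {"xyz": [0.15, 0, 0.35], "turn": 0, "jaw": 166}
    - {"xyz": [0.15, 0, 0.35], "turn": 0, "jaw": 166}
    - {"xyz": [0.15, 0, 0.35], "turn": 0, "jaw": 166}

```text
clock: 12.18
position: [0.5944, -0.2116, 0.0915]
ee_rot: [0.034, 3.093, -0.013]
force: [0.3, -0.1, 19.5]
width: 0.35
```

Emit:
arm_command:
  deltas:
    - {"xyz": [0.15, 0, 0.35], "turn": 0, "jaw": 166}
    - {"xyz": [0.15, 0, 0.35], "turn": 0, "jaw": 166}
    - {"xyz": [0.15, 0, 0.35], "turn": 0, "jaw": 166}
    - {"xyz": [0.15, 0, 0.35], "turn": 0, "jaw": 166}
    - {"xyz": [0.15, 0, 0.35], "turn": 0, "jaw": 166}

```text
clock: 12.6
position: [0.5959, -0.2117, 0.0907]
ee_rot: [0.034, 3.087, -0.014]
force: [0.2, -0.1, 18.9]
width: 0.35
```

```bash
python3 -c "
from h import *
ax();corner();go([.6,-.21,.15],88.7);g=stoph('pics/w16.png');np.savez('w16.npz',**g)"
```

```text
L 30.5 tip depth 70.5 off(tool) mm [-4.  -0.2  2.6] F along a 16.48 F tool [ -1.22  -0.22 -18.89]
corner h 9.4 p -7.2 y -0.7
clock 12.6 pos [ 0.5959 -0.2117  0.0907] jaw yaw 88.74 tool z [ 0.0541 -0.0098 -0.9985] F [ 0.19 -0.06 18.93] w 0.35 j [ 0.72  0.66 -0.7   1.71  0.53  0.91  1.36]
delta cm [-0.73  0.12 -5.9 ] turn 0.04
stop top h: median 11.06 n 378 left/right 11.09 11.02
```

Emit:
arm_command:
  deltas:
    - {"xyz": [0, 0, -0.5], "turn": 0, "jaw": 150}
    - {"xyz": [0, 0, -2], "turn": 0, "jaw": 120}
    - {"xyz": [0, 0, -4], "turn": 0, "jaw": 100}
    - {"xyz": [-0.5, 0, -7], "turn": 0, "jaw": 100}
    - {"xyz": [-1, 0, -10], "turn": 0, "jaw": 100}

```text
clock: 13.07
position: [0.5991, -0.2106, 0.1908]
ee_rot: [0.033, 3.09, -0.012]
force: [0.4, -1.7, 0.7]
width: 0.6
```

```bash
python3 -c "
from h import *
go([.68,-.2114,.22],88.7)"
```

```text
clock 13.07 pos [ 0.5991 -0.2106  0.1908] jaw yaw 88.76 tool z [ 0.051  -0.0086 -0.9987] F [ 0.37 -1.71  0.67] w 0.6 j [ 0.75  0.57 -0.76  1.6   0.43  1.1   1.44]
delta cm [-8.22  0.07 -2.5 ] turn 0.06
```

Emit:
arm_command:
  deltas:
    - {"xyz": [-4, 0, -1.5], "turn": 0, "jaw": 100}
    - {"xyz": [-8.2, 0, -2.5], "turn": 0, "jaw": 100}
    - {"xyz": [-8.2, 0, -2.5], "turn": 0, "jaw": 100}
    - {"xyz": [-8.2, 0, -2.5], "turn": 0, "jaw": 100}

```text
clock: 13.4
position: [0.6813, -0.211, 0.2196]
ee_rot: [0.032, 3.09, -0.01]
force: [-0.3, 0.2, -0.6]
width: 0.611
```

```bash
python3 - <<'E'
from h import *
from cell import get_image
go([.68,-.2114,.22],88.7)
for n in ('wrist','scene','top'):
  g=get_image(n);np.savez(n[0]+'17.npz',**g);f=g['frame'][:,:,::-1]
  if n=='scene': f=cv2.resize(f[210:360,170:370],(800,600),interpolation=2)
  if n=='wrist': f=cv2.resize(f[0:285,160:480],(640,570),interpolation=2)
  cv2.imwrite('pics/%s17.png'%n[0],f)
E
```

```text
clock 13.4 pos [ 0.6813 -0.211   0.2196] jaw yaw 88.82 tool z [ 0.0516 -0.007  -0.9986] F [-0.28  0.19 -0.59] w 0.611 j [ 0.64  0.66 -0.73  1.35  0.45  1.25  1.45]
delta cm [ 0.13 -0.05 -0.05] turn 0.12
```

View pics/w17.png

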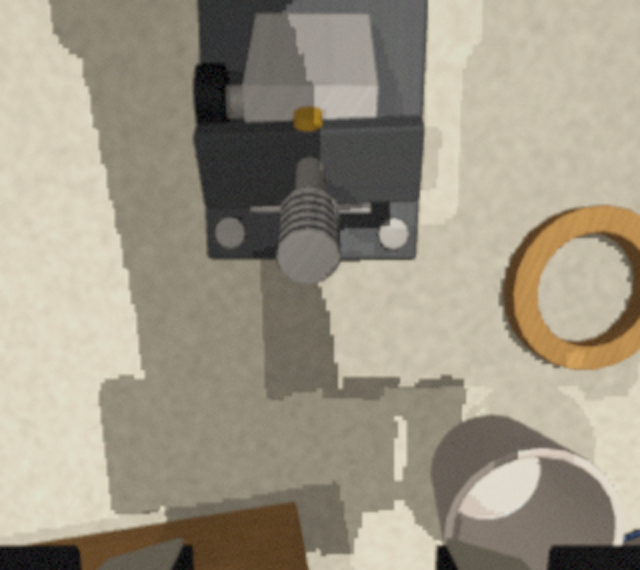

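View pics/s17.png

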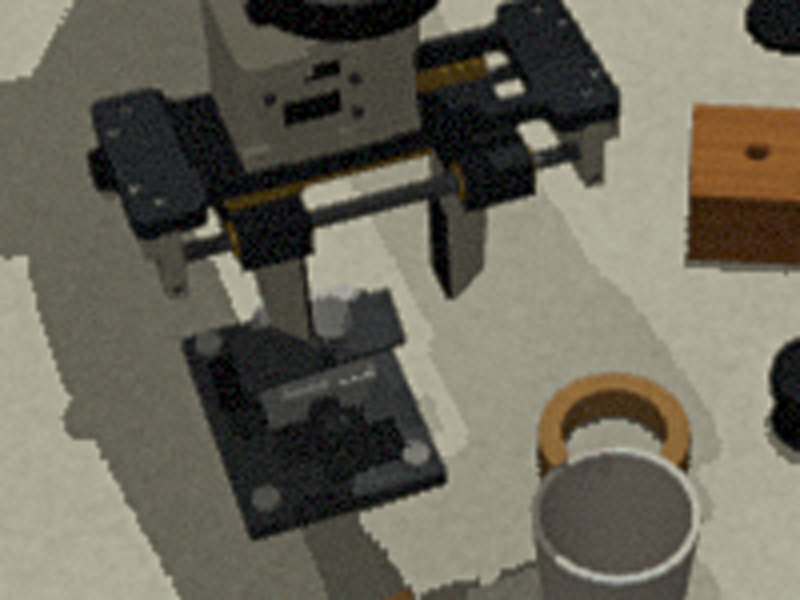

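View pics/t17.png

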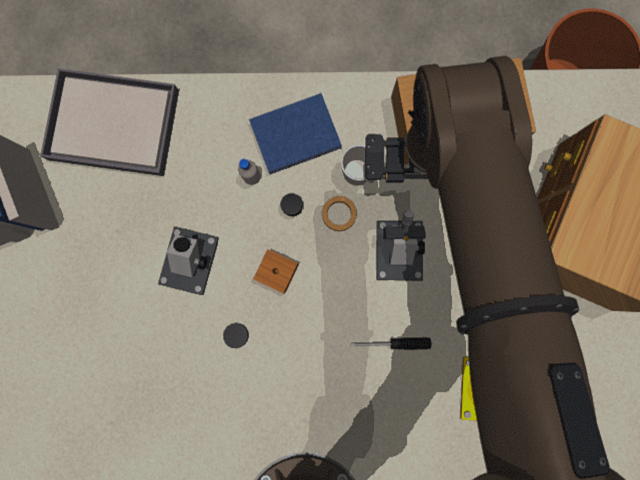

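```bash
python3 - <<'E'
from h import *
g=load("w17.npz")
def hp(u,v):
    w=dep(g,[[160+u/2,v/2]])[0]-M; return (w@a*1000).round(1),(w@p_*1000).round(1),(w[1]*1000).round(1)
for u,v in((308,255),(300,260),(316,260),(308,265),(308,248)): print("handle end",hp(u,v))
for u,v in((230,150),(230,170),(230,185),(390,150),(390,170),(390,185),(260,180),(360,180)): print("stop top",hp(u,v))
for u,v in((255,100),(350,100),(360,95),(270,90)): print("face",hp(u,v))
yy,xx=np.mgrid[0:285,160:480]
P=dep(g,np.c_[xx.ravel(),yy.ravel()]);w=P-M;h=w@a*1000;q=w@p_*1000;y=w[:,1]*1000
def fit(m,n):
    Q=P[m]
    for k in range(4):
        c=Q.mean(0);nn=np.linalg.svd(Q-c,full_matrices=False)[2][2];nn*=np.sign(nn[2]);e=(Q-c)@nn;Q=Q[abs(e)<.0015]
    print(n,len(Q),"h",((c-M)@a*1000).round(2),"angle to a",np.degrees(np.arccos(nn@a)).round(2),"nvec",nn.round(3))
fit((h>8)&(h<14)&(abs(y)<38)&(abs(q)<10)&((abs(y)>13)),"stop top")
fit((h>60)&(h<72)&(abs(y)<10)&(abs(q)<9),"handle end")
fit((h>-4)&(h<4)&(abs(y)<20)&(q>16)&(q<22),"face")
E
```

```text
handle end (np.float64(64.9), np.float64(-3.4), np.float64(-1.1))
handle end (np.float64(64.7), np.float64(-5.3), np.float64(-3.6))
handle end (np.float64(65.0), np.float64(-5.0), np.float64(1.4))
handle end (np.float64(64.1), np.float64(-7.3), np.float64(-1.2))
handle end (np.float64(64.7), np.float64(-1.1), np.float64(-1.0))
stop top (np.float64(11.2), np.float64(4.6), np.float64(-28.1))
stop top (np.float64(11.0), np.float64(-2.6), np.float64(-28.8))
stop top (np.float64(10.9), np.float64(-8.2), np.float64(-29.4))
stop top (np.float64(11.1), np.float64(4.7), np.float64(27.6))
stop top (np.float64(9.9), np.float64(-2.9), np.float64(28.2))
stop top (np.float64(11.0), np.float64(-8.0), np.float64(28.4))
stop top (np.float64(9.9), np.float64(-6.9), np.float64(-18.5))
stop top (np.float64(10.3), np.float64(-6.5), np.float64(17.6))
face (np.float64(-0.9), np.float64(16.6), np.float64(-19.0))
face (np.float64(1.4), np.float64(17.6), np.float64(13.9))
face (np.float64(0.6), np.float64(19.0), np.float64(17.3))
face (np.float64(1.2), np.float64(20.8), np.float64(-13.4))
stop top 1901 h 10.85 angle to a 1.96 nvec [ 0.53  -0.011  0.848]
handle end 575 h 64.94 angle to a 2.18 nvec [0.472 0.011 0.882]
face 519 h 0.28 angle to a 2.78 nvec [ 0.457 -0.012  0.89 ]
```

The rod stands upright along the bore's axis, with the stop's top 10.6 mm above the face (the bar is 10 mm thick). The handle end is 64.7 mm above the face, which puts the tip about 43.3 mm deep; I pressed it to bottom at about 43.7 mm. When I pressed, the sideways force was only about 1 N of 20 N, so the load was on the floor and not the walls. In the top view the bystanders are where they started. I'm handing the job in.

```bash
python3 -c "
from cell import sign_off,observe
o=observe();print(o['clock'],o['force'],abs(o['dq']).max())
print(sign_off())"
```

```text
13.55 [ 0.15272773 -0.23336909  0.05775027] 0.00872168189741213
the job is handed in; nothing more can be done
None
```

I put the depth rod in the open socket with its stop down on the face, let go, and handed the job in at 13.6 s of the 51 s allowed. No verdict was reported.

**What I did**
1. I lifted the rod by its handle. The tool can't tilt, so I leaned the rod about 33° by pivoting it in the jaws against the rim of the stand's hole.
2. I slid it into the open socket along the bore's axis until it bottomed out, and pressed with 15–21 N for about 1 s.
3. I let go and pushed the stop down with both fingertips. I held it on the face with 19–26 N for over 1.2 s, then withdrew.

**Last checks**
- **Depth:** the handle end is 64.7 mm above the face, so the tip is about 43.3 mm deep. When I pressed, it read 43.7–44.2 mm; the difference is within camera error. I saw no sign of the rod rising.
- **Bottoming out:** I couldn't see the floor, so this rests on the forces. The rod slid in with almost no resistance, then stopped abruptly at about 20 N, with only about 1 N sideways.
- **Stop:** its top measured 10.6 mm above the face, against 10 mm if flush. That is inside the 2 mm limit, but the camera noise is about as large as the gap.
- **Angle:** the plane fits came out 2.0–2.8° off the bore's axis. The fixed socket face itself read 2.8° off, so I take this as measurement error.
- **Surroundings:** by eye, the bystanders looked unmoved in the top view. The force read about zero, with the gripper clear of everything.

The tool picked up about 3° of tilt while pressing, and the fingertips slid about 5 mm along the bar as they held it. The stop's height did not change.

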